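# Pack the serving sets: boards to the bar, cork, slate

### The job

Pack the serving sets in the tray, where two or three round boards lie turned anyhow. Without lifting it out, turn each board with a fingertip in its finger hole until its flat edge lies flush against the bar along the tray's far side; then lay a cork sheet flat and centred on the board, long side along the bar, and on the sheet a slate slab, centred and the same way round. Spare sheets and slabs may stay on the bench, and do not disturb the jar, the twine or the tin.

Things in the scene. Friction and masses are not known exactly. Their poses are not given: they have to be found in the camera images.
- tray: Shallow plywood packing tray, fixed on the bench; origin at bench level, +x to the side away from the robot. Floor 8 mm above the bench; all rails and dividers stand 10 mm above that floor. Three bays 115 mm wide, centred on y = -121, 0, 121 mm, 6 mm dividers between. Each bay runs from x = -55 mm to the bar's face at x = 60 mm; blocks at 45 degrees cut its near corners off 34 mm along each side.
- tray_bar (a point): The alignment bar is the darker rail along the tray's whole far side. This point is the middle of its near face (which the flats must touch; plane x = +60 mm of the tray), 5 mm above the tray floor; x points away from the robot, square to that face, y along the bar.
- board0_mid (a point): Round wooden board 0, loose in one bay of the tray (None if absent): disc 110 mm across, 12 mm thick, about 90 g, with one straight flat edge 40 mm from the centre (75 mm long) and a 43 mm finger hole right through it. This point is the centre of the round outline, half-way up; +x points squarely out through the flat; the hole's centre is at x = -26.5 mm, y = 0; z up. It is waxed and slides easily (friction about 0.2).
- board1_mid (a point): Round wooden board 1, loose in one bay of the tray (None if absent): disc 110 mm across, 12 mm thick, about 90 g, with one straight flat edge 40 mm from the centre (75 mm long) and a 43 mm finger hole right through it. This point is the centre of the round outline, half-way up; +x points squarely out through the flat; the hole's centre is at x = -26.5 mm, y = 0; z up. It is waxed and slides easily (friction about 0.2).
- board2_mid (a point): Round wooden board 2, loose in one bay of the tray (None if absent): disc 110 mm across, 12 mm thick, about 90 g, with one straight flat edge 40 mm from the centre (75 mm long) and a 43 mm finger hole right through it. This point is the centre of the round outline, half-way up; +x points squarely out through the flat; the hole's centre is at x = -26.5 mm, y = 0; z up. It is waxed and slides easily (friction about 0.2).
- sheet0_mid (a point): Cork separator sheet 0: 82 x 62 x 6 mm, 20 g, plain rectangle, lying on the bench at the start; the point is its centre, half-way up; x along its long side, z up.
- sheet1_mid (a point): Cork separator sheet 1: 82 x 62 x 6 mm, 20 g, plain rectangle, lying on the bench at the start; the point is its centre, half-way up; x along its long side, z up.
- sheet2_mid (a point): Cork separator sheet 2: 82 x 62 x 6 mm, 20 g, plain rectangle, lying on the bench at the start; the point is its centre, half-way up; x along its long side, z up.
- slab0_mid (a point): Dark slate slab 0: 70 x 50 x 10 mm, about 100 g, lying on the bench at the start; the point is its centre, half-way up; x along its long side, z up.
- slab1_mid (a point): Dark slate slab 1: 70 x 50 x 10 mm, about 100 g, lying on the bench at the start; the point is its centre, half-way up; x along its long side, z up.
- slab2_mid (a point): Dark slate slab 2: 70 x 50 x 10 mm, about 100 g, lying on the bench at the start; the point is its centre, half-way up; x along its long side, z up.
- jar: Bystander: glass jar with a metal cap, 64 mm across, 85 mm high, beyond the tray; origin under its centre. Leave it.
- twine: Bystander: spool of twine, 60 mm across, 60 mm high, beyond the tray; origin under its centre. Leave it.
- tin: Bystander: low round tin, 72 mm across, 50 mm high, beyond the tray; origin under its centre. Leave it.

How it is judged:
On the way, in this order (a step that is already met when the one before it is completed fails the run):
1. every board in the tray lies with its flat edge flush against the bar (x of each of board0_mid, board1_mid, board2_mid in the frame of tray above 0.017 m and angle between the x axis of each of board0_mid, board1_mid, board2_mid and the x axis of tray, either way round below 0.06 rad and z of each of board0_mid, board1_mid, board2_mid in the frame of tray below 0.018 m), for 0.2 s.
2. every board still lies so and has a cork sheet lying flat and centred on it (all of step 1 and ((horizontal distance between sheet0_mid and board0_mid below 0.015 m and z of sheet0_mid in the frame of tray between 0.02 and 0.027 m and angle between the x axis of sheet0_mid and the y axis of tray, either way round below 0.15 rad and angle between sheet0_mid's own z axis and vertical below 0.08 rad) or (horizontal distance between sheet1_mid and board0_mid below 0.015 m and z of sheet1_mid in the frame of tray between 0.02 and 0.027 m and angle between the x axis of sheet1_mid and the y axis of tray, either way round below 0.15 rad and angle between sheet1_mid's own z axis and vertical below 0.08 rad) or (horizontal distance between sheet2_mid and board0_mid below 0.015 m and z of sheet2_mid in the frame of tray between 0.02 and 0.027 m and angle between the x axis of sheet2_mid and the y axis of tray, either way round below 0.15 rad and angle between sheet2_mid's own z axis and vertical below 0.08 rad)) and ((horizontal distance between sheet0_mid and board1_mid below 0.015 m and z of sheet0_mid in the frame of tray between 0.02 and 0.027 m and angle between the x axis of sheet0_mid and the y axis of tray, either way round below 0.15 rad and angle between sheet0_mid's own z axis and vertical below 0.08 rad) or (horizontal distance between sheet1_mid and board1_mid below 0.015 m and z of sheet1_mid in the frame of tray between 0.02 and 0.027 m and angle between the x axis of sheet1_mid and the y axis of tray, either way round below 0.15 rad and angle between sheet1_mid's own z axis and vertical below 0.08 rad) or (horizontal distance between sheet2_mid and board1_mid below 0.015 m and z of sheet2_mid in the frame of tray between 0.02 and 0.027 m and angle between the x axis of sheet2_mid and the y axis of tray, either way round below 0.15 rad and angle between sheet2_mid's own z axis and vertical below 0.08 rad)) and ((horizontal distance between sheet0_mid and board2_mid below 0.015 m and z of sheet0_mid in the frame of tray between 0.02 and 0.027 m and angle between the x axis of sheet0_mid and the y axis of tray, either way round below 0.15 rad and angle between sheet0_mid's own z axis and vertical below 0.08 rad) or (horizontal distance between sheet1_mid and board2_mid below 0.015 m and z of sheet1_mid in the frame of tray between 0.02 and 0.027 m and angle between the x axis of sheet1_mid and the y axis of tray, either way round below 0.15 rad and angle between sheet1_mid's own z axis and vertical below 0.08 rad) or (horizontal distance between sheet2_mid and board2_mid below 0.015 m and z of sheet2_mid in the frame of tray between 0.02 and 0.027 m and angle between the x axis of sheet2_mid and the y axis of tray, either way round below 0.15 rad and angle between sheet2_mid's own z axis and vertical below 0.08 rad))), for 0.2 s.
At the end, for the whole second after the job is handed in: Every board present lies flat on the tray floor with its flat edge against the bar (gap under 3 mm, within 0.06 rad); on each lies one cork sheet and on that one slate slab, both level, each centred within 15 mm of the board's centre and with the long side along the bar within 0.15 rad (all of step 2 and ((horizontal distance between slab0_mid and board0_mid below 0.015 m and z of slab0_mid in the frame of tray between 0.028 and 0.036 m and angle between the x axis of slab0_mid and the y axis of tray, either way round below 0.15 rad and angle between slab0_mid's own z axis and vertical below 0.08 rad) or (horizontal distance between slab1_mid and board0_mid below 0.015 m and z of slab1_mid in the frame of tray between 0.028 and 0.036 m and angle between the x axis of slab1_mid and the y axis of tray, either way round below 0.15 rad and angle between slab1_mid's own z axis and vertical below 0.08 rad) or (horizontal distance between slab2_mid and board0_mid below 0.015 m and z of slab2_mid in the frame of tray between 0.028 and 0.036 m and angle between the x axis of slab2_mid and the y axis of tray, either way round below 0.15 rad and angle between slab2_mid's own z axis and vertical below 0.08 rad)) and ((horizontal distance between slab0_mid and board1_mid below 0.015 m and z of slab0_mid in the frame of tray between 0.028 and 0.036 m and angle between the x axis of slab0_mid and the y axis of tray, either way round below 0.15 rad and angle between slab0_mid's own z axis and vertical below 0.08 rad) or (horizontal distance between slab1_mid and board1_mid below 0.015 m and z of slab1_mid in the frame of tray between 0.028 and 0.036 m and angle between the x axis of slab1_mid and the y axis of tray, either way round below 0.15 rad and angle between slab1_mid's own z axis and vertical below 0.08 rad) or (horizontal distance between slab2_mid and board1_mid below 0.015 m and z of slab2_mid in the frame of tray between 0.028 and 0.036 m and angle between the x axis of slab2_mid and the y axis of tray, either way round below 0.15 rad and angle between slab2_mid's own z axis and vertical below 0.08 rad)) and ((horizontal distance between slab0_mid and board2_mid below 0.015 m and z of slab0_mid in the frame of tray between 0.028 and 0.036 m and angle between the x axis of slab0_mid and the y axis of tray, either way round below 0.15 rad and angle between slab0_mid's own z axis and vertical below 0.08 rad) or (horizontal distance between slab1_mid and board2_mid below 0.015 m and z of slab1_mid in the frame of tray between 0.028 and 0.036 m and angle between the x axis of slab1_mid and the y axis of tray, either way round below 0.15 rad and angle between slab1_mid's own z axis and vertical below 0.08 rad) or (horizontal distance between slab2_mid and board2_mid below 0.015 m and z of slab2_mid in the frame of tray between 0.028 and 0.036 m and angle between the x axis of slab2_mid and the y axis of tray, either way round below 0.15 rad and angle between slab2_mid's own z axis and vertical below 0.08 rad))); the robot touches nothing.
It fails at once if a board is lifted out of the tray (its centre more than 50 mm above the bench) (z of any of board0_mid, board1_mid, board2_mid in the frame of tray above 0.05 m).
It fails at once if the jar, the twine spool or the tin is shifted by more than 30 mm (distance of any of jar, twine, tin from where it was at the start of the episode above 0.03 m).
Of board0, board1, board2 only 2 to 3 are there at a start; the rules pass over those that are not, and their reading is None.
At some moment in a run one of slab0, slab1, slab2 may be knocked a few centimetres aside while the robot is not near it.
Once in a run the grip may slacken for a moment while it holds something.
It also fails if it takes over 210 s, if anything falls off the work surface, if the arm or the gripper's body presses on something with over 40 N, if the wrist force passes 120 N, or if a joint passes its speed limit or range.

### The arm

A 7-joint arm with a two-finger parallel gripper is mounted at the origin on the work surface. World frame = base frame: x ahead of the robot, y to its left, z up, the work surface at z = 0. Lengths are in m, angles in rad, forces in N, time in s.
With the tool pointing down it reaches from about 0.4 to 0.85 m from the base axis. Payload 10.4 kg.
Tool frame: the origin (TCP) lies at the very end of the fingers, on their centre line; the grasp point (between the pads) lies manip.hold_point_z behind it (manip.hold_point_z is the distance from the TCP to the grasp point, in m); z points along the fingers, x is the direction in which the jaws open and shut, and the axes are right-handed (so a half turn about z gives the same grasp; the last joint's range is limited). The gripper opens to 85 mm and grips with 20 to 120 N. Pads are 22 mm wide; open, the fingers measure 114 mm over their backs; the gripper's body (76 mm by 85 mm) begins 54 mm behind the grasp point. The pads swing forward as they close: fully open they stand 13 mm farther back than shut.
Start: joints at [1.319, 0.332, -0.065, 1.46, 0.022, 1.35, -0.088], TCP at [0.142, -0.609, 0.231] pointing down, gripper open.
Joint ranges: [-2.6, 2.6], [-0.5, 2.12], [-1.47, 1.34], [0.16, 2.42], [-1.27, 4.41], [0.06, 2.06], [-2.6, 2.6]. Speed limits (rad/s): [2.22, 2.22, 2.79, 2.79, 3.14, 3.14, 3.14].

### API

Orientations are given as a unit quaternion [x, y, z, w].
In Python, from workcell import readout, camera, camera_info, manip gives the robot as it stands.
- The arm moves only by the tool play_rows, never from a script. Its argument "rows" is a list of rows, each a list of 3 entries, a list of its own where there are three numbers: the shift along the world's x, y, z in mm, then the turn, a rotation vector about the world's x, y, z in degrees, then the finger opening in mm, from 0 to 85.4. In form: [[[tx, ty, tz], [rx, ry, rz], fingers], ...]. A call has 1 to 12 rows; each row shifts and turns the commanded pose from where the row before left it; what a row does not reach is not made up. A row lasts 1/8 s, in which the tool goes at most 62.5 mm and 10.7 degrees, less where a joint would pass 70% of its speed; a pose out of reach is approached as far as the arm can. A call with a gripper value outside its range is refused whole. The fingers move at their own pace and stop on an object; "force" is the grip in N (left out, the last holds). Time passes only in rows, so rows that do not move let the fingers close. It gives the time, the measured TCP pose, the force and the opening at its end, in the units of the state.
- readout.get_obs(): the state, without advancing time (a new reading comes with each control period).
- camera(name): name is "scene" or "top" or "wrist"; returns the picture (400x640x3 uint8, blue, green, red); there is no depth.
- camera_info(name): a dict with "fx", "fy", "cx", "cy" (pixels), "world_from_camera" (4x4, takes a point from camera to world coordinates). Camera axes: x right, y up, looking along -z (the intrinsics and any distortion apply to the point x, -y, -z); pixel columns grow to the right and rows downward; lengths in m; the calibration is good to about 2 mm. A picture is of the moment at which its call begins: read the wrist's pose just before it. camera_info takes no time and is no camera call; for the wrist camera it gives the pose at the moment of the call.
- manip.hand_in(): hands the job in, once; it reports no verdict.
The state is a dict: "clock": time; "joint_pos": joint angles; "joint_velocities": joint speeds; "tau": joint torques, N m; "position": TCP position; "ee_rot": TCP orientation; "ft_force": force on the tool from outside, world axes, zero at the start; "torque": the same for the moment, N m; "grip_width": opening from 0.0 (shut) to 1.0 (fully open).
Only numpy, scipy, OpenCV 4.12 (cv2) and the standard library are available. Lean on these libraries where they do the work, as an engineer would, in place of code of your own. Each camera call takes 0.05 s, during which the arm holds its last target.

## Working session

There is one attempt and no reset: what is moved stays moved. The work goes in short steps, Python scripts to look and compute and a tool call to move; the robot and the scene stay as the last step left them, time stands still between calls to the robot, and variables do not carry over. Pictures are saved under pics/ and viewed, and the job is handed in when it is done.

Besides the shell and the picture viewer there is one more tool, called as name([rows], argument=value, ...), one row to a line, values as JSON. play_rows: Moves the arm, as the interface text tells. Its arguments: {"type":"object","properties":{"rows":{"type":"array"},"force":{"type":"number"}},"required":["rows"]}

```bash
mkdir -p pics; ls; cat > h.py <<'E'
import numpy as np,cv2
from workcell import readout,camera,camera_info,manip
def st():
    o=readout.get_obs(); print({k:np.round(o[k],4).tolist() for k in ["clock","position","ee_rot","ft_force","grip_width"]}); return o
def grab(name,fn):
    ci=camera_info(name); im=camera(name); cv2.imwrite(fn,im); return im,ci
def ray(ci,u,v):
    T=np.array(ci["world_from_camera"]); d=np.array([(u-ci["cx"])/ci["fx"],-(v-ci["cy"])/ci["fy"],-1.]); return T[:3,3],T[:3,:3]@d
def pl(ci,u,v,z):
    o,d=ray(ci,u,v); return o+d*(z-o[2])/d[2]
def proj(ci,p):
    T=np.array(ci["world_from_camera"]); q=T[:3,:3].T@(np.array(p)-T[:3,3]); return ci["cx"]+ci["fx"]*q[0]/-q[2], ci["cy"]-ci["fy"]*q[1]/-q[2]
E
python3 - <<'E'
from h import *
o=st(); print(manip.hold_point_z)
for n in ["scene","top","wrist"]:
    im,ci=grab(n,f"pics/{n}0.png"); print(n,{k:np.round(v,4).tolist() if not isinstance(v,str) else v for k,v in ci.items()})
E
```

```text
pics
{'clock': 0.0, 'position': [0.1417, -0.6083, 0.2305], 'ee_rot': [0.7832, -0.6218, -0.0006, -0.0004], 'ft_force': [-1.0168, -0.1741, 0.9845], 'grip_width': 1.0029}
0.0187
scene {'fx': 395.8572, 'fy': 395.8572, 'cx': 323.0591, 'cy': 198.4675, 'world_from_camera': [[-0.6193, -0.4537, 0.6408, 1.1762], [0.7851, -0.366, 0.4997, 0.4715], [0.0078, 0.8125, 0.5829, 0.5988], [0.0, 0.0, 0.0, 1.0]]}
top {'fx': 458.7048, 'fy': 458.7048, 'cx': 320.1559, 'cy': 197.4253, 'world_from_camera': [[0.0033, 0.996, -0.0891, 0.4631], [-0.9998, 0.0014, -0.0219, -0.0059], [-0.0217, 0.0891, 0.9958, 1.0134], [0.0, 0.0, 0.0, 1.0]]}
wrist {'fx': 345.7027, 'fy': 345.7027, 'cx': 320.3014, 'cy': 195.7858, 'world_from_camera': [[0.2277, 0.9342, 0.2747, 0.2121], [-0.9737, 0.2192, 0.0617, -0.592], [-0.0026, -0.2815, 0.9596, 0.3721], [0.0, 0.0, 0.0, 1.0]]}
```

View pics/top0.png

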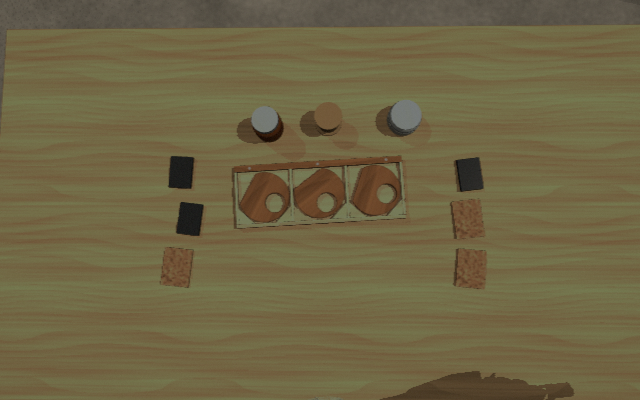

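View pics/scene0.png

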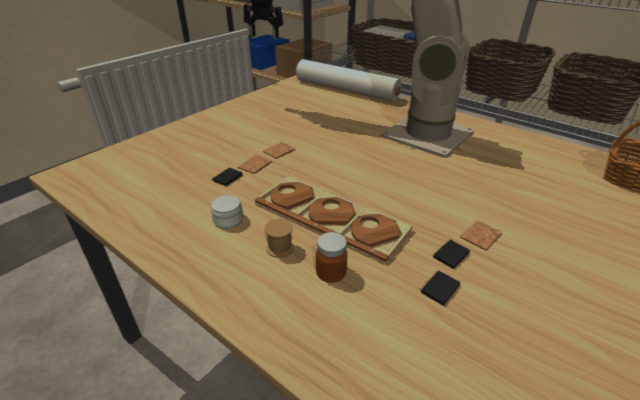

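View pics/wrist0.png

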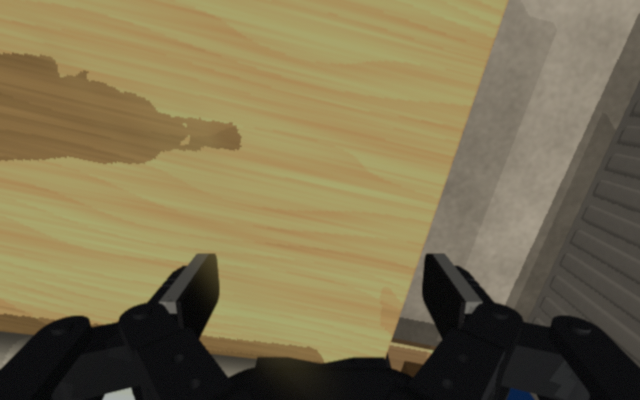

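```bash
cat > m.py <<'E'
from h import *
def rect(mask,ci,z,amin):
    out=[]
    cs,_=cv2.findContours(mask,cv2.RETR_EXTERNAL,cv2.CHAIN_APPROX_NONE)
    for c in cs:
        if cv2.contourArea(c)<amin: continue
        P=np.array([pl(ci,u,v,z)[:2]*1000 for u,v in c[:,0]],np.float32)
        (x,y),(w,h),a=cv2.minAreaRect(P)
        if w<h: w,h,a=h,w,a+90
        # long axis angle rel. to y axis
        out.append((round(x,1),round(y,1),round(w,1),round(h,1),round((a-90+90)%180-90,1)))
    return out
E
python3 - <<'E'
from m import *
im=cv2.imread("pics/top0.png"); ci=camera_info("top")
hsv=cv2.cvtColor(im,cv2.COLOR_BGR2HSV)
for u,v in [(180,172),(176,267),(468,218),(310,190),(210,300)]: print(u,v,hsv[v,u])
print("slab",rect((hsv[...,2]<45).astype(np.uint8)*255,ci,0.01,200))
for u,v in [(233,167),(402,157),(407,219),(236,229)]: print(pl(ci,u,v,.018))
cv2.imwrite("pics/topz.png",cv2.resize(im[140:300,140:510],None,fx=2.1,fy=2.1,interpolation=cv2.INTER_CUBIC))
E
```

```text
180 172 [23 34 30]
176 267 [ 16 130 112]
468 218 [ 16 132 114]
310 190 [ 12 158  95]
210 300 [ 29  89 115]
slab [(505.8, 303.8, 69.2, 49.9, 83.6), (604.7, -310.0, 69.8, 50.1, -83.3), (609.6, 326.5, 69.8, 50.2, 86.9)]
[0.6191193  0.20806626 0.018     ]
[ 0.64119261 -0.16289732  0.018     ]
[ 0.50558428 -0.17196669  0.018     ]
[0.48294911 0.19874414 0.018     ]
```

View pics/topz.png

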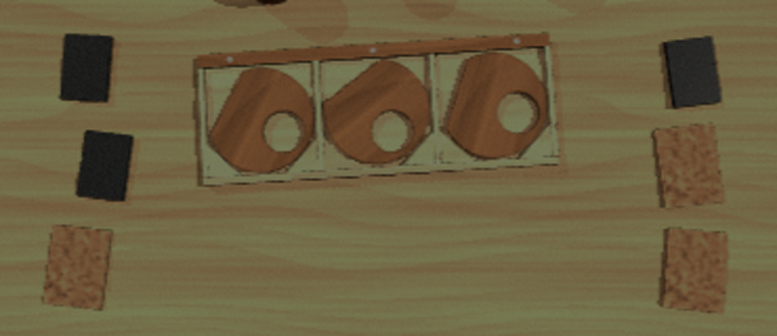

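play_rows([
  [[32, 51, 2], [0, 0, 6.2], 85],
  [[32, 51, 2], [0, 0, 6.2], 85],
  [[32, 51, 2], [0, 0, 6.2], 85],
  [[32, 51, 2], [0, 0, 6.2], 85],
  [[32, 51, 2], [0, 0, 6.2], 85],
  [[32, 51, 2], [0, 0, 6.2], 85],
  [[32, 51, 2], [0, 0, 6.2], 85],
  [[32, 51, 2], [0, 0, 6.2], 85],
  [[32, 51, 2], [0, 0, 6.2], 85],
  [[32, 51, 2], [0, 0, 6.2], 85],
  [[32, 51, 2], [0, 0, 6.2], 85],
  [[32, 51, 2], [0, 0, 6.2], 85],
], force=40)

```text
clock: 1.65
position: [0.5265, 0.0048, 0.2555]
ee_rot: [1.0, -0.02, 0.0, 0.0]
ft_force: [-0.1, -1.8, -0.5]
grip_width: 0.994
```

play_rows([
  [[32, 51, 0], [0, 0, 5.9], 85],
  [[0, 0, 0], [0, 0, 0], 85],
  [[0, 0, 0], [0, 0, 0], 85],
])

```text
clock: 2.02
position: [0.5576, 0.054, 0.2549]
ee_rot: [1.0, 0.03, -0.0, 0.0]
ft_force: [0.1, -0.9, 0.2]
grip_width: 0.994
```

```bash
python3 - <<'E'
from h import *
o=st(); print(np.round(o["joint_pos"],2))
im,ci=grab("wrist","pics/w1.png"); print(np.round(ci["world_from_camera"],4).tolist())
E
```

```text
{'clock': 2.025, 'position': [0.5576, 0.054, 0.2549], 'ee_rot': [0.9996, 0.0296, -0.0005, 0.0], 'ft_force': [0.1014, -0.9064, 0.196], 'grip_width': 0.9944}
[ 0.51  0.27 -0.81  1.57  0.2   1.39 -0.26]
[[0.9982, -0.058, -0.0154, 0.5543], [0.06, 0.9582, 0.2796, 0.1257], [-0.0015, -0.28, 0.96, 0.3964], [0.0, 0.0, 0.0, 1.0]]
```

View pics/w1.png

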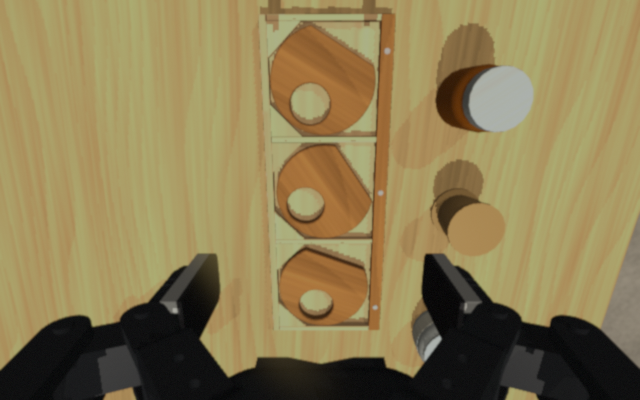

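```bash
cat > seg.py <<'E'
from m import *
from scipy.optimize import least_squares
def boards(im,ci,z=.020,dbg=None,roi=(0,0,640,400)):
    hsv=cv2.cvtColor(im,cv2.COLOR_BGR2HSV)
    m=((hsv[...,0]<17)&(hsv[...,1]>125)&(hsv[...,2]>60)).astype(np.uint8)*255
    k=np.zeros_like(m); x0,y0,x1,y1=roi; k[y0:y1,x0:x1]=255; m&=k
    m=cv2.morphologyEx(m,cv2.MORPH_OPEN,np.ones((5,5)))
    if dbg: cv2.imwrite(dbg,m)
    cs,h=cv2.findContours(m,cv2.RETR_CCOMP,cv2.CHAIN_APPROX_NONE)
    res=[]
    for i,c in enumerate(cs):
        if h[0][i][3]>=0 or cv2.contourArea(c)<2500: continue
        j=h[0][i][2]; best=None
        while j>=0:
            if cv2.contourArea(cs[j])>300 and (best is None or cv2.contourArea(cs[j])>cv2.contourArea(cs[best])): best=j
            j=h[0][j][0]
        if best is None: continue
        P=np.array([pl(ci,u,v,z)[:2]*1000 for u,v in c[:,0]])
        H=np.array([pl(ci,u,v,z)[:2]*1000 for u,v in cs[best][:,0]])
        f=lambda p,Q,r:np.hypot(*(Q-p[:2]).T)-r
        hc=least_squares(f,H.mean(0),args=(H,21.5),loss="soft_l1").x
        # disc fit with only arc points: those within radius ; robust
        s=least_squares(f,P.mean(0),args=(P,55.),loss="cauchy",f_scale=1.5)
        cc=s.x; d=cc-hc
        res.append((hc.round(1),cc.round(1),np.hypot(*d).round(1),round(np.degrees(np.arctan2(d[1],d[0])),1)))
    return res
E
python3 - <<'E'
from seg import *
im=cv2.imread("pics/w1.png"); ci=camera_info("wrist")
for r in boards(im,ci,dbg="pics/mask1.png",roi=(255,0,383,335)): print(*r)
hsv=cv2.cvtColor(im,cv2.COLOR_BGR2HSV)
print(hsv[130,365:402].tolist())
# bar near edge points
for z in (.018,):
  for u,v in [(382,16),(376,130),(371,225),(369,326)]: print(pl(ci,u,v,z).round(4))
cv2.imwrite("pics/w1z.png",cv2.resize(im[0:340,250:410],None,fx=1.7*1,fy=1.7))
E
```

```text
[ 562.5 -124.3] [ 569.8 -101.4] 24.0 72.5
[543.5   5.4] [564.   18.8] 24.5 33.3
[543.1 115.9] [554.9 138.3] 25.3 62.3
[[31, 75, 171], [31, 75, 170], [30, 76, 168], [29, 75, 169], [29, 75, 169], [28, 77, 168], [26, 84, 167], [24, 90, 167], [23, 91, 166], [23, 94, 160], [21, 104, 137], [16, 144, 110], [15, 171, 136], [15, 167, 157], [15, 166, 160], [15, 166, 158], [15, 167, 156], [15, 168, 155], [15, 168, 155], [15, 168, 156], [15, 167, 156], [15, 167, 156], [15, 165, 156], [16, 160, 156], [18, 137, 160], [21, 116, 169], [21, 110, 172], [22, 108, 172], [23, 107, 172], [23, 105, 172], [23, 105, 172], [23, 107, 172], [21, 110, 172], [20, 119, 171], [19, 122, 169], [18, 124, 169], [19, 123, 168]]
[0.6105 0.2032 0.018 ]
[0.6161 0.0919 0.018 ]
[ 0.6216 -0.0176  0.018 ]
[ 0.6329 -0.1555  0.018 ]
```

View pics/mask1.png

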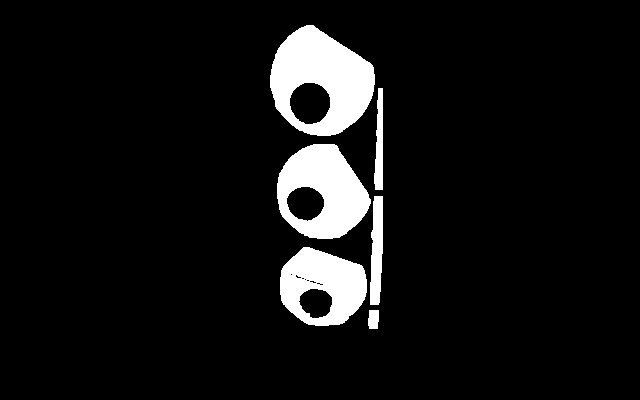

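```bash
python3 - <<'E'
from seg import *
im=cv2.imread("pics/w1.png"); ci=camera_info("wrist")
hsv=cv2.cvtColor(im,cv2.COLOR_BGR2HSV).astype(int)
pts=[]
for v in list(range(15,60))+list(range(115,190))+list(range(205,240))+list(range(300,326)):
    u0=int(382-(v-16)*13/310)
    s=hsv[v,u0-10:u0+12,1]; g=np.diff(s.astype(float)); k=int(np.argmax(g)); pts.append(pl(ci,u0-10+k+.5,v,.018)[:2]*1000)
P=np.array(pts,np.float32); l=cv2.fitLine(P,cv2.DIST_HUBER,0,.01,.01).ravel(); 
if l[1]<0:l[:2]*=-1
print("dir yaw",np.degrees(np.arctan2(-l[0],l[1])),l[2:], "resid",np.std((P-l[2:])@[l[1],-l[0]]))
# divider rows: along several columns print V profile
for u in (285,300,360): print(u,[ (v,hsv[v,u,2]) for v in list(range(130,148))],[ (v,hsv[v,u,2]) for v in list(range(232,252))])
E
```

```text
dir yaw 3.5051687 [618.46265  53.40253] resid 2.142927
285 [(130, np.int64(172)), (131, np.int64(172)), (132, np.int64(172)), (133, np.int64(172)), (134, np.int64(171)), (135, np.int64(169)), (136, np.int64(162)), (137, np.int64(165)), (138, np.int64(173)), (139, np.int64(172)), (140, np.int64(165)), (141, np.int64(163)), (142, np.int64(157)), (143, np.int64(163)), (144, np.int64(170)), (145, np.int64(172)), (146, np.int64(172)), (147, np.int64(171))] [(232, np.int64(174)), (233, np.int64(175)), (234, np.int64(174)), (235, np.int64(174)), (236, np.int64(174)), (237, np.int64(173)), (238, np.int64(171)), (239, np.int64(170)), (240, np.int64(170)), (241, np.int64(176)), (242, np.int64(174)), (243, np.int64(169)), (244, np.int64(170)), (245, np.int64(172)), (246, np.int64(172)), (247, np.int64(172)), (248, np.int64(171)), (249, np.int64(172)), (250, np.int64(172)), (251, np.int64(172))]
300 [(130, np.int64(126)), (131, np.int64(123)), (132, np.int64(120)), (133, np.int64(120)), (134, np.int64(132)), (135, np.int64(149)), (136, np.int64(156)), (137, np.int64(165)), (138, np.int64(173)), 
[... 778 characters left out ...]
, np.int64(136)), (137, np.int64(156)), (138, np.int64(174)), (139, np.int64(177)), (140, np.int64(176)), (141, np.int64(173)), (142, np.int64(172)), (143, np.int64(172)), (144, np.int64(172)), (145, np.int64(172)), (146, np.int64(172)), (147, np.int64(176))] [(232, np.int64(158)), (233, np.int64(148)), (234, np.int64(147)), (235, np.int64(141)), (236, np.int64(124)), (237, np.int64(105)), (238, np.int64(117)), (239, np.int64(153)), (240, np.int64(169)), (241, np.int64(174)), (242, np.int64(175)), (243, np.int64(172)), (244, np.int64(172)), (245, np.int64(172)), (246, np.int64(172)), (247, np.int64(173)), (248, np.int64(173)), (249, np.int64(173)), (250, np.int64(172)), (251, np.int64(173))]
```

View pics/w1z.png

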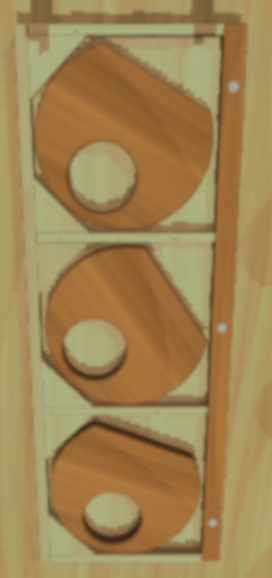

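```bash
python3 - <<'E'
s=open('seg.py').read()
s=s.replace('''        cc=s.x; d=cc-hc''','''        cc=s.x; cam=np.array(ci["world_from_camera"])[:2,3]*1000
        for _ in range(3):
            w=cam-hc; w/=np.hypot(*w); Q=H[(H-hc)@w>3]; hc=least_squares(f,hc,args=(Q,21.5),loss="soft_l1").x
            w=cam-cc; w/=np.hypot(*w); Q=P[(P-cc)@w<5]; Q=Q[abs(np.hypot(*(Q-cc).T)-55)<4] if len(Q[abs(np.hypot(*(Q-cc).T)-55)<4])>20 else Q; cc=least_squares(f,cc,args=(Q,55.),loss="cauchy",f_scale=1.).x
        d=cc-hc''')
s+='''
TY=np.radians(3.5); EX=np.array([np.cos(TY),np.sin(TY)]); EY=np.array([-np.sin(TY),np.cos(TY)])
'''
open('seg.py','w').write(s)
E
python3 - <<'E'
from seg import *
im=cv2.imread("pics/w1.png"); ci=camera_info("wrist")
B=boards(im,ci,roi=(255,0,374,335))
for r in B: print(*r)
a=np.array([618.46,53.40])-60*EX
y1,y2=[(pl(ci,320,v,.018)[:2]*1000-a)@EY for v in (139.3,241.5)]
print(y1,y2,y1-y2)
O=a+EY*(y1+y2)/2; print("tray origin",O)
for k in (-1,0,1): 
    c=O+EX*20+EY*121*k; print(k,"board final",c.round(1),"hole",(c-26.5*EX).round(1), "bay mid",(O+EX*2.5+EY*121*k).round(1))
for hc,cc,_,_ in B: print("tray coords hole",[((hc-O)@e).round(1) for e in (EX,EY)],"c",[((cc-O)@e).round(1) for e in (EX,EY)])
E
```

```text
[ 562.2 -124.7] [ 569.5 -100.9] 24.8 73.0
[543.4   4.3] [563.7  18.7] 24.9 35.4
[543.1 115.8] [553.7 136.8] 23.5 63.2
28.747768611970958 -91.86000652217908 120.60777513415003
tray origin [560.49836707  18.2398272 ]
-1 board final [ 587.8 -101.3] hole [ 561.4 -102.9] bay mid [ 570.4 -102.4]
0 board final [580.5  19.5] hole [554.   17.8] bay mid [563.   18.4]
1 board final [573.1 140.2] hole [546.6 138.6] bay mid [555.6 139.2]
tray coords hole [np.float64(-7.0), np.float64(-142.8)] c [np.float64(1.7), np.float64(-119.5)]
tray coords hole [np.float64(-17.9), np.float64(-12.9)] c [np.float64(3.2), np.float64(0.3)]
tray coords hole [np.float64(-11.4), np.float64(98.4)] c [np.float64(0.5), np.float64(118.8)]
```

play_rows([
  [[-5, -16, -55], [0, 0, 0], 0],
  [[-5, -16, -55], [0, 0, 0], 0],
  [[-5, -18, -55], [0, 0, 0], 0],
  [[0, 0, -50], [0, 0, 0], 0],
  [[0, 0, 0], [0, 0, 0], 0],
  [[0, 0, 0], [0, 0, 0], 0],
])

```text
clock: 2.82
position: [0.5439, 0.0039, 0.0425]
ee_rot: [1.0, 0.029, 0.001, 0.0]
ft_force: [0.1, -0.0, 0.4]
grip_width: 0.001
```

```bash
python3 - <<'E'
from h import *
o=st(); im,ci=grab("wrist","pics/w2.png"); p=o["position"]*1
print(proj(ci,p),proj(ci,[.5427,.0036,.02]))
E
```

```text
{'clock': 2.825, 'position': [0.5439, 0.0039, 0.0425], 'ee_rot': [0.9996, 0.0293, 0.0012, 0.0002], 'ft_force': [0.1237, -0.021, 0.4109], 'grip_width': 0.001}
(np.float64(318.5172900474982), np.float64(260.7445045074778)) (np.float64(316.3060672262109), np.float64(240.99836752001895))
```

View pics/w2.png

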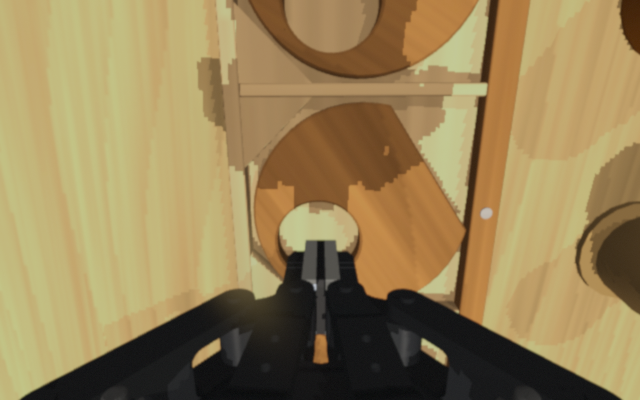

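play_rows([
  [[-0.5, 0, -15], [0, 0, 0], 0],
  [[0, 0, -15], [0, 0, 0], 0],
  [[-0.5, 4, 0], [0, 0, 0], 0],
  [[-1, 4, 0], [0, 0, 0], 0],
  [[-1, 4, 0], [0, 0, 0], 0],
  [[-1, 4, 0], [0, 0, 0], 0],
  [[-1, 4, 0], [0, 0, 0], 0],
  [[-1, 4, 0], [0, 0, 0], 0],
  [[0, 0, 0], [0, 0, 0], 0],
])

```text
clock: 4.0
position: [0.5367, 0.0289, 0.0104]
ee_rot: [1.0, 0.03, 0.0, -0.0]
ft_force: [-0.5, 0.2, 0.3]
grip_width: 0.004
```

```bash
python3 - <<'E'
from h import *
o=st(); im,ci=grab("wrist","pics/w3.png")
E
```

```text
{'clock': 4.0, 'position': [0.5367, 0.0289, 0.0104], 'ee_rot': [0.9995, 0.0301, 0.0001, -0.0002], 'ft_force': [-0.4937, 0.1853, 0.3362], 'grip_width': 0.0036}
```

View pics/w3.png

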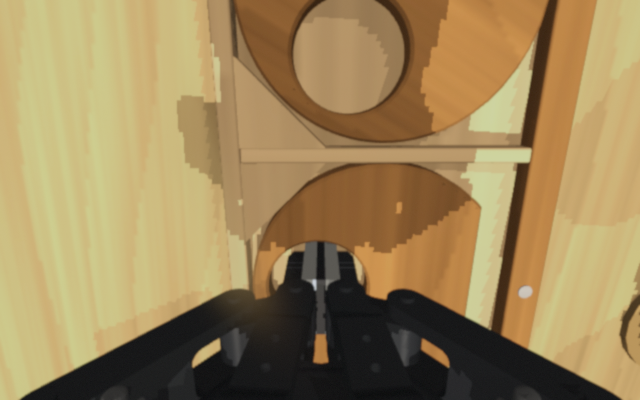

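play_rows([
  [[0, -5, 0], [0, 0, 0], 0],
  [[4, -4, 0], [0, 0, 0], 0],
  [[5, 0, 0], [0, 0, 0], 0],
  [[5, 0, 0], [0, 0, 0], 0],
  [[4, 0, 0], [0, 0, 0], 0],
  [[4, 1, 0], [0, 0, 0], 0],
  [[0, 0, 0], [0, 0, 0], 0],
])

```text
clock: 4.92
position: [0.559, 0.0205, 0.0103]
ee_rot: [1.0, 0.03, 0.0, -0.0]
ft_force: [-0.1, -0.8, -0.7]
grip_width: 0.001
```

```bash
python3 - <<'E'
from h import *
o=st(); im,ci=grab("wrist","pics/w4.png")
E
```

```text
{'clock': 4.925, 'position': [0.559, 0.0205, 0.0103], 'ee_rot': [0.9996, 0.0299, 0.0001, -0.0001], 'ft_force': [-0.0595, -0.823, -0.6842], 'grip_width': 0.0011}
```

View pics/w4.png

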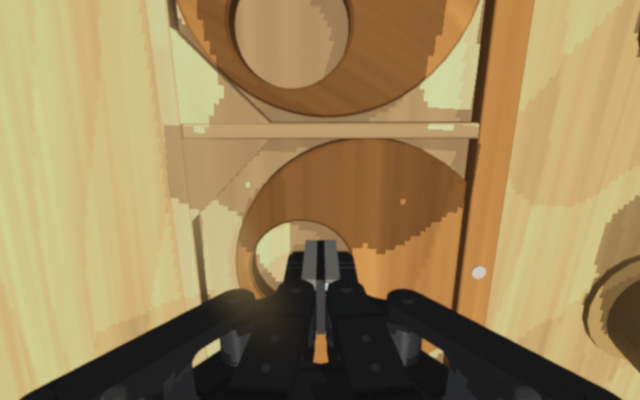

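play_rows([
  [[2, 0, 0], [0, 0, 0], 0],
  [[2, 0, 0], [0, 0, 0], 0],
  [[0, 0, 0], [0, 0, 0], 0],
])

```text
clock: 5.35
position: [0.5627, 0.0202, 0.0103]
ee_rot: [1.0, 0.03, -0.0, 0.0]
ft_force: [0.3, -0.3, 0.3]
grip_width: 0.005
```

play_rows([
  [[2, 0, 0], [0, 0, 0], 0],
  [[0, 0, 0], [0, 0, 0], 0],
])

```text
clock: 5.6
position: [0.5632, 0.0202, 0.0101]
ee_rot: [1.0, 0.03, -0.002, 0.0]
ft_force: [-7.9, -0.5, 6.3]
grip_width: -0.002
```

play_rows([
  [[1.5, 0, 0], [0, 0, 0], 0],
  [[0, 0, 0], [0, 0, 0], 0],
  [[-7, 0, 0], [0, 0, 0], 0],
  [[0, 0, 18], [0, 0, 0], 0],
  [[1, -37, 18], [0, 0, 0], 0],
  [[1, -55, 5], [0, 0, 0], 0],
  [[1, -54, -5], [0, 0, 0], 0],
  [[0, 0, 0], [0, 0, 0], 0],
  [[0, 0, 0], [0, 0, 0], 0],
])

```text
clock: 6.72
position: [0.5629, -0.1254, 0.0473]
ee_rot: [1.0, 0.03, 0.001, -0.0]
ft_force: [-1.0, 0.6, 0.8]
grip_width: -0.003
```

```bash
python3 - <<'E'
from h import *
o=st(); im,ci=grab("wrist","pics/w5.png"); print(proj(ci,[.562,-.126,.02]))
E
```

```text
{'clock': 6.725, 'position': [0.5629, -0.1254, 0.0473], 'ee_rot': [0.9996, 0.0296, 0.0007, -0.0002], 'ft_force': [-0.9901, 0.5561, 0.8053], 'grip_width': -0.003}
(np.float64(316.94471427152604), np.float64(237.87294641660088))
```

View pics/w5.png

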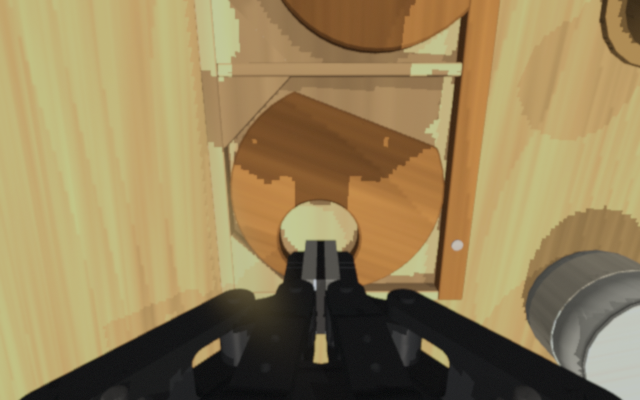

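play_rows([
  [[0, 0, -18], [0, 0, 0], 0],
  [[0, 0, -18], [0, 0, 0], 0],
  [[-5, 0.4, 0], [0, 0, 0], 0],
  [[-5, 0.4, 0], [0, 0, 0], 0],
  [[-3, 3, 0], [0, 0, 0], 0],
  [[-3, 3, 0], [0, 0, 0], 0],
  [[-2, 3.5, 0], [0, 0, 0], 0],
  [[-1, 4, 0], [0, 0, 0], 0],
  [[-1, 4, 0], [0, 0, 0], 0],
  [[-1, 4, 0], [0, 0, 0], 0],
  [[0.5, 4, 0], [0, 0, 0], 0],
  [[1, 4, 0], [0, 0, 0], 0],
])

```text
clock: 8.28
position: [0.5427, -0.0951, 0.0103]
ee_rot: [1.0, 0.03, -0.0, -0.0]
ft_force: [-0.4, -0.5, 0.5]
grip_width: -0.001
```

play_rows([
  [[0, 0, 0], [0, 0, 0], 0],
])

```text
clock: 8.4
position: [0.5428, -0.0948, 0.0103]
ee_rot: [1.0, 0.03, -0.0, -0.0]
ft_force: [1.0, -0.5, -0.9]
grip_width: 0.004
```

```bash
python3 - <<'E'
from h import *
o=st(); im,ci=grab("wrist","pics/w6.png")
E
```

```text
{'clock': 8.4, 'position': [0.5428, -0.0948, 0.0103], 'ee_rot': [0.9995, 0.0301, -0.0001, -0.0002], 'ft_force': [0.9552, -0.5192, -0.8594], 'grip_width': 0.0042}
```

View pics/w6.png

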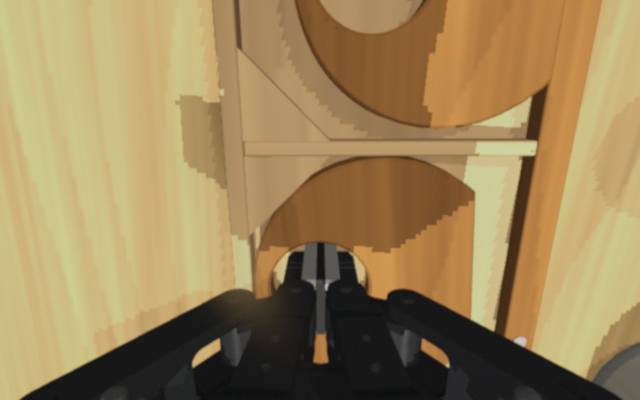

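play_rows([
  [[0, 3, 0], [0, 0, 0], 0],
  [[0, -5, 0], [0, 0, 0], 0],
  [[4, -5, 0], [0, 0, 0], 0],
  [[5, 0, 0], [0, 0, 0], 0],
  [[5, 0, 0], [0, 0, 0], 0],
  [[4, 0, 0], [0, 0, 0], 0],
  [[3, 0, 0], [0, 0, 0], 0],
  [[3, 0, 0], [0, 0, 0], 0],
  [[3, 0, 0], [0, 0, 0], 0],
  [[0, 0, 0], [0, 0, 0], 0],
])

```text
clock: 9.7
position: [0.57, -0.1024, 0.0103]
ee_rot: [1.0, 0.03, 0.0, -0.0]
ft_force: [-0.1, 0.8, -0.3]
grip_width: 0.001
```

```bash
python3 - <<'E'
from h import *
o=st(); im,ci=grab("wrist","pics/w7.png")
E
```

```text
{'clock': 9.7, 'position': [0.57, -0.1024, 0.0103], 'ee_rot': [0.9996, 0.0298, 0.0001, -0.0], 'ft_force': [-0.0592, 0.847, -0.3302], 'grip_width': 0.001}
```

View pics/w7.png

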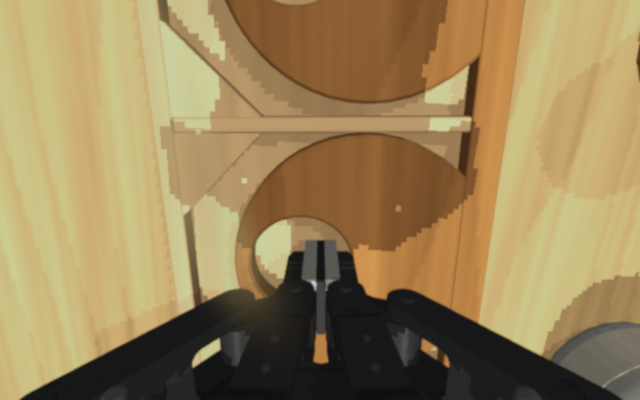

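play_rows([
  [[1.5, 0, 0], [0, 0, 0], 0],
  [[1, 0, 0], [0, 0, 0], 0],
  [[0, 0, 0], [0, 0, 0], 0],
])

```text
clock: 10.12
position: [0.5709, -0.1025, 0.0101]
ee_rot: [1.0, 0.03, -0.002, 0.0]
ft_force: [-7.2, 0.7, 5.1]
grip_width: -0.0
```

play_rows([
  [[1.5, 0, 0], [0, 0, 0], 0],
  [[0, 0, 0], [0, 0, 0], 0],
  [[-7, 0, 0], [0, 0, 0], 0],
  [[0, 0, 18], [0, 0, 0], 0],
  [[-5, 40, 20], [0, 0, 0], 0],
  [[-5, 60, 0], [0, 0, 0], 0],
  [[-5, 60, 0], [0, 0, 0], 0],
  [[-6, 57, 0], [0, 0, 0], 0],
  [[-1, 0, 0], [0, 0, 0], 0],
  [[0, 0, 0], [0, 0, 0], 0],
])

```text
clock: 11.38
position: [0.5454, 0.1144, 0.0493]
ee_rot: [1.0, 0.03, 0.001, 0.0]
ft_force: [0.0, -1.2, 0.2]
grip_width: 0.002
```

```bash
python3 - <<'E'
from h import *
o=st(); im,ci=grab("wrist","pics/w8.png"); print(proj(ci,[.5428,.115,.02]))
E
```

```text
{'clock': 11.375, 'position': [0.5454, 0.1144, 0.0493], 'ee_rot': [0.9996, 0.0299, 0.0007, 0.0002], 'ft_force': [0.007, -1.1628, 0.244], 'grip_width': 0.0024}
(np.float64(313.88500810115556), np.float64(234.0008615943814))
```

View pics/w8.png

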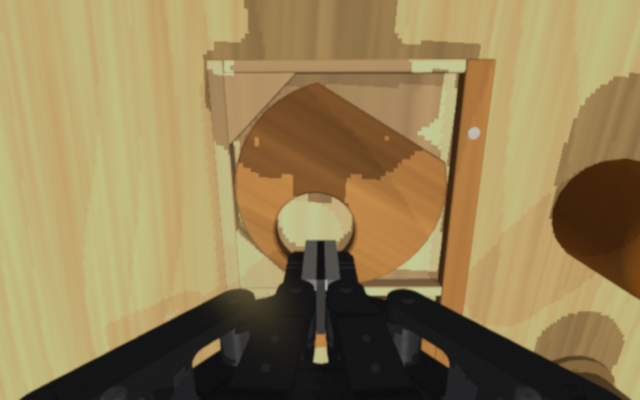

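play_rows([
  [[-2, 1, -18], [0, 0, 0], 0],
  [[0, 0, -20], [0, 0, 0], 0],
  [[-5, 2.5, 0], [0, 0, 0], 0],
  [[-4.5, 2.5, 0], [0, 0, 0], 0],
  [[-2, 4, 0], [0, 0, 0], 0],
  [[-2, 4, 0], [0, 0, 0], 0],
  [[-2, 5, 0], [0, 0, 0], 0],
  [[0, 4, 0], [0, 0, 0], 0],
  [[0, 4, 0], [0, 0, 0], 0],
  [[0, 4, 0], [0, 0, 0], 0],
  [[0.5, 4, 0], [0, 0, 0], 0],
  [[0, 0, 0], [0, 0, 0], 0],
])

```text
clock: 12.92
position: [0.5276, 0.1501, 0.0103]
ee_rot: [1.0, 0.03, -0.0, -0.0]
ft_force: [-0.1, -0.0, 0.5]
grip_width: -0.0
```

```bash
python3 - <<'E'
from h import *
o=st(); im,ci=grab("wrist","pics/w9.png")
E
```

```text
{'clock': 12.925, 'position': [0.5276, 0.1501, 0.0103], 'ee_rot': [0.9995, 0.0301, -0.0, -0.0002], 'ft_force': [-0.0655, -0.0236, 0.547], 'grip_width': -0.0003}
```

View pics/w9.png

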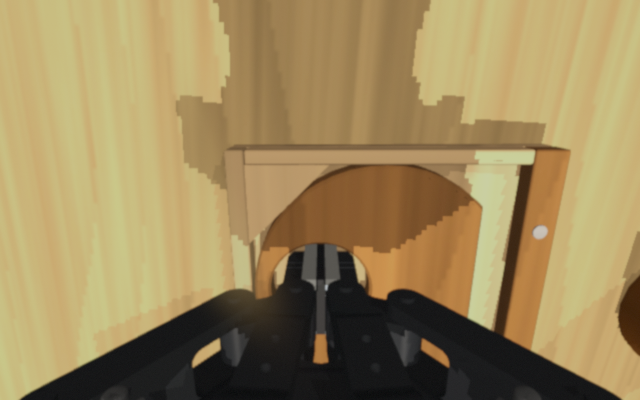

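play_rows([
  [[0, 1.5, 0], [0, 0, 0], 0],
  [[0, -6, 0], [0, 0, 0], 0],
  [[3, -6, 0], [0, 0, 0], 0],
  [[5, -1, 0], [0, 0, 0], 0],
  [[5, 0, 0], [0, 0, 0], 0],
  [[5, 0, 0], [0, 0, 0], 0],
  [[4, 0, 0], [0, 0, 0], 0],
  [[3, 0, 0], [0, 0, 0], 0],
  [[2.5, 0, 0], [0, 0, 0], 0],
  [[0, 0, 0], [0, 0, 0], 0],
])

```text
clock: 14.22
position: [0.5552, 0.1381, 0.0102]
ee_rot: [1.0, 0.03, -0.0, -0.0]
ft_force: [-0.6, 0.9, -0.6]
grip_width: -0.001
```

play_rows([
  [[1, 0, 0], [0, 0, 0], 0],
  [[0, 0, 0], [0, 0, 0], 0],
])

```text
clock: 14.48
position: [0.5556, 0.1382, 0.0102]
ee_rot: [1.0, 0.03, -0.001, 0.0]
ft_force: [-3.4, -0.1, 1.7]
grip_width: 0.0
```

play_rows([
  [[2, 0, 0], [0, 0, 0], 0],
  [[0, 0, 0], [0, 0, 0], 0],
  [[-7, 0, 0], [0, 0, 0], 0],
  [[0, 0, 20], [0, 0, 0], 0],
  [[1, -10, 50], [0, 0, 0], 85],
  [[1, -25, 55], [0, 0, 0], 85],
  [[2, -25, 55], [0, 0, 0], 85],
  [[2, -24, 55], [0, 0, 0], 85],
  [[0, 0, 5], [0, 0, 0], 85],
  [[0, 0, 0], [0, 0, 0], 85],
])

```text
clock: 15.72
position: [0.5574, 0.0544, 0.2512]
ee_rot: [1.0, 0.03, 0.001, 0.0]
ft_force: [0.7, 0.4, -1.7]
grip_width: 0.994
```

```bash
cat >> m.py <<'E'
def rects(mask,ci,z,amin):
    out=[]
    cs,_=cv2.findContours(mask,cv2.RETR_EXTERNAL,cv2.CHAIN_APPROX_NONE)
    for c in cs:
        if cv2.contourArea(c)<amin: continue
        P=np.array([pl(ci,u,v,z)[:2]*1000 for u,v in c[:,0]],np.float32)
        r=cv2.minAreaRect(P); b=cv2.boxPoints(r); e=[b[1]-b[0],b[2]-b[1]]; L=[np.hypot(*q) for q in e]; d=e[int(L[1]>L[0])]
        out.append((np.round(r[0],1).tolist(),"size",np.round(sorted(L),1).tolist(),"longdir",round(float(np.degrees(np.arctan2(d[1],d[0])))%180,1)))
    return out
E
python3 - <<'E'
from seg import *
st(); im,ci=grab("wrist","pics/w10.png")
for r in boards(im,ci,roi=(255,0,640,335)): print(*r)
t,ct=grab("top","pics/top1.png"); hsv=cv2.cvtColor(t,cv2.COLOR_BGR2HSV)
print(rects((hsv[...,2]<45).astype(np.uint8)*255,ct,.01,200))
m=((hsv[...,0]<20)&(hsv[...,1]>118)).astype(np.uint8)*255; m[:200]=0; m[:,230:410]=0
m=cv2.morphologyEx(cv2.morphologyEx(m,cv2.MORPH_OPEN,np.ones((3,3))),cv2.MORPH_CLOSE,np.ones((5,5)))
cv2.imwrite("pics/mask2.png",m)
print(rects(m,ct,.006,200))
E
```

```text
{'clock': 15.725, 'position': [0.5574, 0.0544, 0.2512], 'ee_rot': [0.9996, 0.0298, 0.0009, 0.0001], 'ft_force': [0.6907, 0.3709, -1.6772], 'grip_width': 0.9945}
[547.1 141.3] [583.2  22.8] 123.8 -73.1
[([505.8, 303.1], 'size', [51.400001525878906, 69.5999984741211], 'longdir', 173.6), ([604.8, -309.4], 'size', [49.20000076293945, 69.30000305175781], 'longdir', 6.4), ([609.1, 326.1], 'size', [50.900001525878906, 70.0], 'longdir', 177.1)]
[([221.0, -348.7], 'size', [31.0, 115.19999694824219], 'longdir', 90.5), ([399.8, -307.4], 'size', [66.5, 81.69999694824219], 'longdir', 176.6), ([507.3, -303.8], 'size', [65.80000305175781, 82.5], 'longdir', 7.3), ([510.7, 251.1], 'size', [60.29999923706055, 72.9000015258789], 'longdir', 0.1), ([335.4, 346.1], 'size', [139.89999389648438, 465.29998779296875], 'longdir', 13.1)]
```

View pics/w10.png

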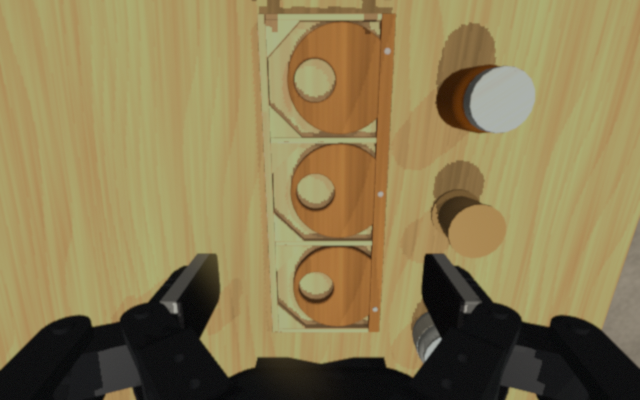

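View pics/mask2.png

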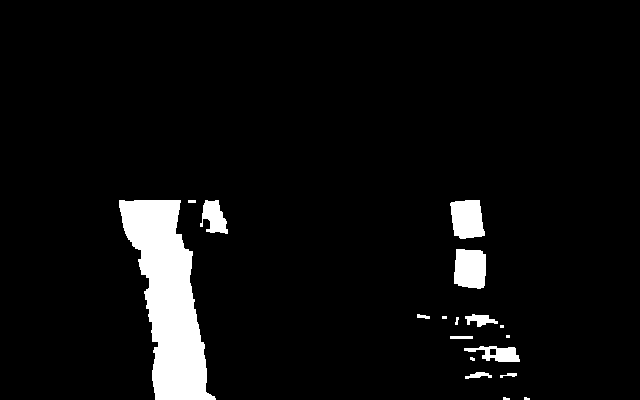

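```bash
python3 - <<'E'
from seg import *
O=np.array([560.5,18.24])
import seg
im=cv2.imread("pics/w10.png"); ci=camera_info("wrist")
im2=im.copy()
a=[proj(ci,list((O+EX*58.5+EY*y)/1000)+[.02]) for y in (-200,200)]; b=[proj(ci,list((O+EX*90+EY*y)/1000)+[.02]) for y in (200,-200)]
cv2.fillPoly(im2,[np.array(a+b,np.int32)],(255,255,255))
for hc,cc,_,_ in boards(im2,ci,roi=(255,0,400,335)): print("tray hole",[((hc-O)@e).round(1) for e in (EX,EY)],"c",[((cc-O)@e).round(1) for e in (EX,EY)],"ang",np.degrees(np.arctan2(*((cc-hc)@np.array([EY,EX]).T))).round(1))
t=cv2.imread("pics/top0.png");ct=camera_info("top"); hsv=cv2.cvtColor(t,cv2.COLOR_BGR2HSV)
for s in (105,118,):
  m=((hsv[...,0]<20)&(hsv[...,1]>s)).astype(np.uint8)*255; m[:195]=0;m[300:]=0; m[:,230:410]=0
  m=cv2.morphologyEx(cv2.morphologyEx(m,cv2.MORPH_OPEN,np.ones((3,3))),cv2.MORPH_CLOSE,np.ones((5,5)))
  print(rects(m,ct,.006,400))
E
```

```text
tray hole [np.float64(-7.0), np.float64(-114.0)] c [np.float64(22.0), np.float64(-115.5)] ang -2.9
tray hole [np.float64(-7.1), np.float64(5.6)] c [np.float64(21.7), np.float64(4.3)] ang -2.5
tray hole [np.float64(-7.4), np.float64(124.0)] c [np.float64(18.1), np.float64(122.9)] ang -2.6
[([400.2, -308.4], 'size', [69.0, 82.0], 'longdir', 175.8), ([400.4, 328.5], 'size', [68.5999984741211, 82.0999984741211], 'longdir', 174.7), ([504.2, -304.2], 'size', [67.19999694824219, 89.30000305175781], 'longdir', 6.5)]
[([400.3, -307.7], 'size', [66.5999984741211, 81.69999694824219], 'longdir', 175.0), ([400.4, 329.9], 'size', [66.30000305175781, 81.69999694824219], 'longdir', 174.0), ([506.8, -303.4], 'size', [66.5, 84.69999694824219], 'longdir', 7.5)]
```

play_rows([
  [[-5.5, -40, -10], [0, 0, -9.6], 75],
  [[-5.5, -40, -10], [0, 0, -9.6], 75],
  [[-5.5, -40, -10], [0, 0, -9.6], 75],
  [[-5.5, -40, -10], [0, 0, -9.6], 75],
  [[-5.5, -40, -15], [0, 0, -9.6], 75],
  [[-5.5, -40, -20], [0, 0, -9.6], 75],
  [[-5.5, -40, -20], [0, 0, -9.6], 75],
  [[-5.5, -40, -20], [0, 0, -9.6], 75],
  [[-6, -38, -20], [0, 0, -9.2], 75],
  [[0, 0, 0], [0, 0, 0], 75],
  [[0, 0, 0], [0, 0, 0], 75],
])

```text
clock: 17.2
position: [0.5074, -0.3024, 0.1145]
ee_rot: [0.752, -0.659, -0.001, -0.0]
ft_force: [0.7, -0.1, -0.1]
grip_width: 0.878
```

```bash
python3 - <<'E'
from m import *
st(); im,ci=grab("wrist","pics/w11.png"); hsv=cv2.cvtColor(im,cv2.COLOR_BGR2HSV)
print(hsv[150:200:10,300].tolist(), hsv[20,100])
E
```

```text
{'clock': 17.2, 'position': [0.5074, -0.3024, 0.1145], 'ee_rot': [0.7522, -0.6589, -0.0009, -0.0002], 'ft_force': [0.6747, -0.1402, -0.1078], 'grip_width': 0.8776}
[[20, 125, 175], [19, 127, 175], [18, 128, 175], [22, 115, 175], [16, 141, 170]] [ 15 162 145]
```

View pics/w11.png

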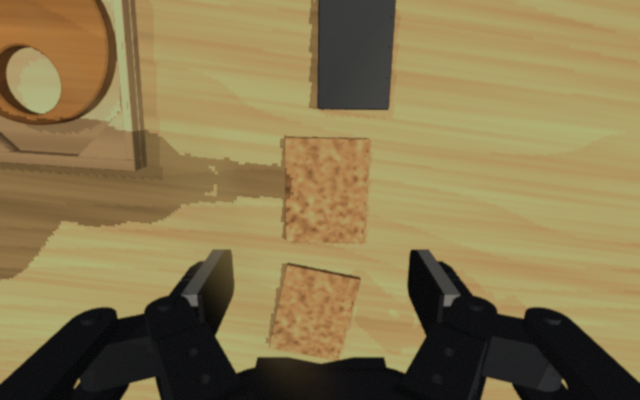

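```bash
python3 - <<'E'
from m import *
ci=camera_info("wrist"); 
for c in ([(285,137),(370,139),(366,242),(286,241)],):
    P=np.array([pl(ci,u,v,.006)[:2]*1000 for u,v in c],np.float32); print(P.round(1).tolist(),cv2.minAreaRect(P))
    r=cv2.minAreaRect(P); b=cv2.boxPoints(r); print(b)
o=st(); R=np.array([[o["ee_rot"][0]**2-o["ee_rot"][1]**2],[2*o["ee_rot"][0]*o["ee_rot"][1]]]); print("toolx",np.degrees(np.arctan2(R[1],R[0])))
E
```

```text
[[546.7999877929688, -270.6000061035156], [553.5999755859375, -331.5], [473.79998779296875, -342.29998779296875], [466.20001220703125, -279.8999938964844]] ((510.0930480957031, -306.5140380859375), (81.14289093017578, 62.88359832763672), 6.552836894989014)
[[ 466.19852 -279.90765]
 [ 473.37476 -342.38043]
 [ 553.98755 -333.12042]
 [ 546.81134 -270.64764]]
{'clock': 17.25, 'position': [0.5078, -0.3022, 0.1151], 'ee_rot': [0.7524, -0.6587, -0.0004, -0.0003], 'ft_force': [1.0844, 0.1924, 0.7271], 'grip_width': 0.877}
toolx [-82.40493091]
```

play_rows([
  [[2.5, -4, -40], [0, 0, 0], 75],
  [[0, 0, -40], [0, 0, 0], 75],
  [[0, 0, -30], [0, 0, 0], 75],
  [[0, 0, -5], [0, 0, 0], 75],
  [[0, 0, -2], [0, 0, 0], 75],
  [[0, 0, 0], [0, 0, 0], 75],
], force=30)

```text
clock: 18.0
position: [0.5108, -0.3081, -0.0002]
ee_rot: [0.752, -0.66, 0.001, -0.0]
ft_force: [0.1, -0.4, -0.1]
grip_width: 0.876
```

play_rows([
  [[0, 0, -3], [0, 0, 0], 75],
  [[0, 0, 0], [0, 0, 0], 75],
])

```text
clock: 18.25
position: [0.5098, -0.3081, -0.0044]
ee_rot: [0.751, -0.66, 0.0, 0.0]
ft_force: [0.4, 0.0, -0.5]
grip_width: 0.88
```

play_rows([
  [[0, 1.5, 0], [0, 0, 0], 66],
  [[0, 0, 0], [0, 0, 0], 58],
  [[0, 0, 0], [0, 0, 0], 55],
  [[0, 0, 0], [0, 0, 0], 55],
])

```text
clock: 18.75
position: [0.51, -0.3064, -0.0043]
ee_rot: [0.751, -0.66, 0.0, -0.0]
ft_force: [-1.7, 1.1, 5.3]
grip_width: 0.715
```

```bash
python3 - <<'E'
from m import *
st(); im,ci=grab("wrist","pics/w12.png")
E
```

```text
{'clock': 18.75, 'position': [0.51, -0.3064, -0.0043], 'ee_rot': [0.7514, -0.6599, 0.0002, -0.0001], 'ft_force': [-1.6562, 1.0904, 5.2646], 'grip_width': 0.7146}
```

View pics/w12.png

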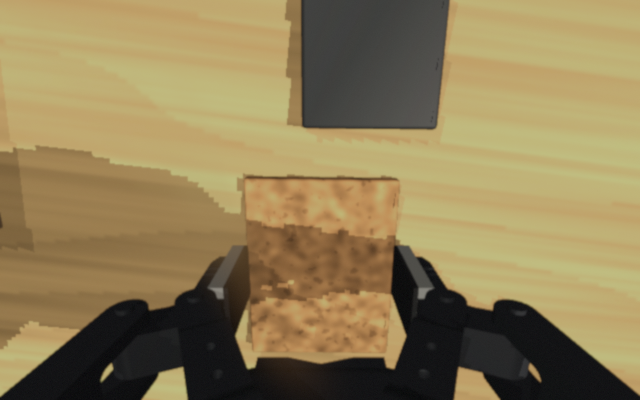

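play_rows([
  [[0, 0, 25], [0, 0, 0], 55],
  [[0, 0, 45], [0, 0, 0], 55],
  [[8.5, 23, 0], [0, 0, 9.5], 55],
  [[8.5, 23, 0], [0, 0, 9.5], 55],
  [[8.5, 23, 0], [0, 0, 9.5], 55],
  [[8.5, 23, 0], [0, 0, 9.5], 55],
  [[8.5, 23, 0], [0, 0, 9.5], 55],
  [[8.5, 23, 0], [0, 0, 9.5], 55],
  [[8.5, 23, 0], [0, 0, 9.5], 55],
  [[8.5, 23, 0], [0, 0, 9.5], 55],
  [[9.5, 24, 0], [0, 0, 9.9], 55],
  [[0, 0, 0], [0, 0, 0], 55],
])

```text
clock: 20.3
position: [0.5876, -0.096, 0.0651]
ee_rot: [1.0, 0.031, 0.0, -0.001]
ft_force: [-0.3, -0.1, 0.2]
grip_width: 0.714
```

```bash
python3 - <<'E'
from m import *
st(); im,ci=grab("wrist","pics/w13.png")
E
```

```text
{'clock': 20.3, 'position': [0.5876, -0.096, 0.0651], 'ee_rot': [0.9995, 0.0311, 0.0001, -0.0008], 'ft_force': [-0.2979, -0.0603, 0.1844], 'grip_width': 0.7143}
```

View pics/w13.png

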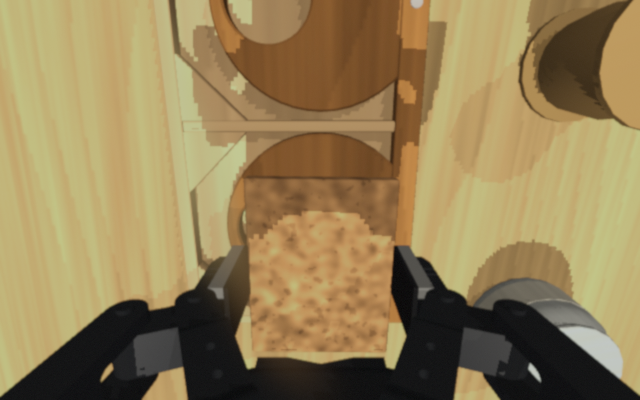

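```bash
python3 - <<'E'
from seg import *
O=np.array([560.5,18.24]); ci=camera_info("wrist")
for n,u,v,z in [("apex-1",320,133,.02),("apex0 low",322,110,.02),("div",320,122,.018),("div",320,130,.018),("bar",393,140,.018),("bar",396,90,.018)]:
    p=pl(ci,u,v,z)[:2]*1000; print(n,p.round(1),((p-O)@EX).round(1),((p-O)@EY).round(1))
E
```

```text
apex-1 [584.8 -45.5] 20.3 -65.1
apex0 low [585.1 -33.5] 21.4 -53.2
div [584.4 -39.9] 20.3 -59.5
div [584.7 -44.1] 20.3 -63.7
bar [624.5 -47.1] 59.9 -69.2
bar [623.1 -21.2] 60.0 -43.2
```

play_rows([
  [[0, -3, -20], [0, 0, 0], 55],
  [[0, 0, -18], [0, 0, 0], 55],
  [[0, 0, -7], [0, 0, 0], 55],
  [[0, 0, -2], [0, 0, 0], 55],
  [[0, 0, 0], [0, 0, 0], 55],
])

```text
clock: 20.98
position: [0.5875, -0.1013, 0.0185]
ee_rot: [1.0, 0.029, 0.0, -0.0]
ft_force: [-0.1, -0.2, 0.4]
grip_width: 0.716
```

play_rows([
  [[0, 1, -2], [0, 0, 0], 55],
  [[0, 0, -1], [0, 0, 0], 55],
  [[0, 0, 0], [0, 0, 0], 55],
])

```text
clock: 21.35
position: [0.5876, -0.1003, 0.0157]
ee_rot: [1.0, 0.029, 0.0, 0.0]
ft_force: [-1.0, 0.0, 3.1]
grip_width: 0.712
```

play_rows([
  [[0, 0, 0], [0, 0, 0], 72],
  [[0, 0, 0], [0, 0, 0], 74],
  [[0, 0, 20], [0, 0, 0], 74],
  [[0, 0, 40], [0, 0, 0], 74],
  [[0, 0, 20], [0, 0, 0], 74],
  [[0, 0, 0], [0, 0, 0], 74],
])

```text
clock: 22.1
position: [0.5883, -0.1006, 0.0974]
ee_rot: [1.0, 0.029, 0.002, 0.001]
ft_force: [0.5, 0.1, 0.2]
grip_width: 0.864
```

```bash
python3 - <<'E'
from m import *
st(); im,ci=grab("wrist","pics/w14.png")
E
```

```text
{'clock': 22.1, 'position': [0.5883, -0.1006, 0.0974], 'ee_rot': [0.9996, 0.0288, 0.0016, 0.0006], 'ft_force': [0.549, 0.0547, 0.1508], 'grip_width': 0.8639}
```

View pics/w14.png

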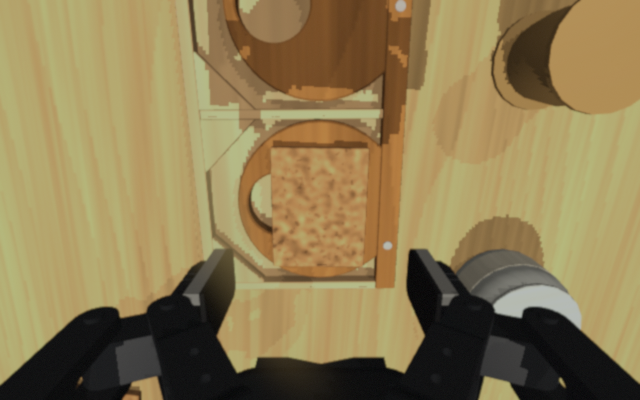

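play_rows([
  [[-18.5, -20.5, 2], [0, 0, -9.8], 74],
  [[-18.5, -20.5, 2], [0, 0, -9.8], 74],
  [[-18.5, -20.5, 2], [0, 0, -9.8], 74],
  [[-18.5, -20.5, 2], [0, 0, -9.8], 74],
  [[-18.5, -20.5, 2], [0, 0, -9.8], 74],
  [[-18.5, -20.5, 2], [0, 0, -9.8], 74],
  [[-18.5, -20.5, 2], [0, 0, -9.8], 74],
  [[-18.5, -20.5, 2], [0, 0, -9.8], 74],
  [[-18.5, -20.5, 0], [0, 0, -9.8], 74],
  [[-20, -22, 0], [0, 0, -9.8], 74],
  [[0, 0, 0], [0, 0, 0], 74],
])

```text
clock: 23.52
position: [0.3984, -0.3084, 0.1101]
ee_rot: [-0.676, 0.737, 0.001, -0.001]
ft_force: [0.2, 1.0, 0.1]
grip_width: 0.87
```

```bash
python3 - <<'E'
from m import *
o=st(); im,ci=grab("wrist","pics/w15.png"); print(np.round(o["joint_pos"],2))
E
```

```text
{'clock': 23.525, 'position': [0.3984, -0.3084, 0.1101], 'ee_rot': [-0.6756, 0.7373, 0.001, -0.0007], 'ft_force': [0.2168, 0.99, 0.0737], 'grip_width': 0.8705}
[ 0.93  0.2  -0.4   1.9   0.09  1.06 -1.16]
```

View pics/w15.png

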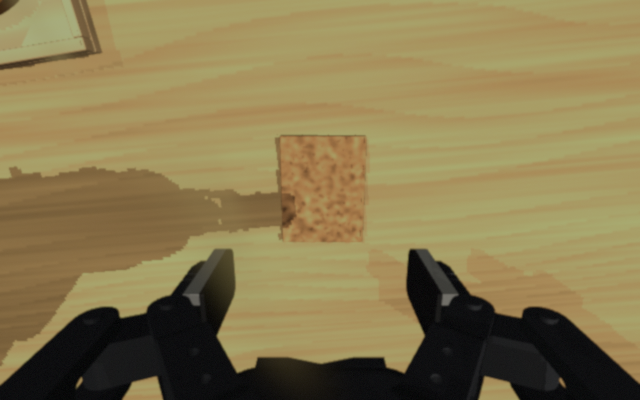

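```bash
cat > cn.py <<'E'
from m import *
def cn(c,z):
    ci=camera_info("wrist")
    P=np.array([pl(ci,u,v,z)[:2]*1000 for u,v in c],np.float32); r=cv2.minAreaRect(P); b=cv2.boxPoints(r); e=[b[1]-b[0],b[2]-b[1]]; L=[np.hypot(*q) for q in e]; d=e[int(L[1]>L[0])]
    q=readout.get_obs(); t=q["ee_rot"]; print("centre",np.round(r[0],1),"size",np.round(L,1),"long",np.degrees(np.arctan2(d[1],d[0]))%180,"toolx",np.degrees(np.arctan2(2*t[0]*t[1],t[0]**2-t[1]**2)),"delta",np.round(np.array(r[0])-q["position"][:2]*1000,1), "z",q["position"][2])
E
python3 -c "
from cn import *
cn([(281,136),(367,137),(364,241),(283,241)],.006)"
```

```text
centre [ 403.2 -309.1] size [80.3 62.5] long 175.36035 toolx -94.73602060688435 delta [ 3.5 -2. ] z 0.1103313270228097
```

play_rows([
  [[3.5, -1, -40], [0, 0, 0], 74],
  [[0, 0, -45], [0, 0, 0], 74],
  [[0, 0, -22], [0, 0, 0], 74],
  [[0, 0, -5], [0, 0, 0], 74],
  [[0, 0, -1], [0, 0, 0], 74],
  [[0, 0, 0], [0, 0, 0], 68],
])

```text
clock: 24.32
position: [0.405, -0.3082, -0.0007]
ee_rot: [-0.678, 0.735, -0.001, 0.0]
ft_force: [-0.2, -0.5, -0.2]
grip_width: 0.795
```

play_rows([
  [[-1, -1, -3], [0, 0, 0], 66],
  [[0, 0, 0], [0, 0, 0], 58],
  [[0, 0, 0], [0, 0, 0], 55],
  [[0, 0, 0], [0, 0, 0], 55],
])

```text
clock: 24.82
position: [0.4034, -0.3094, -0.0041]
ee_rot: [-0.677, 0.736, -0.0, -0.0]
ft_force: [-1.9, 0.5, 6.2]
grip_width: 0.712
```

play_rows([
  [[0, 0, 25], [0, 0, 0], 55],
  [[0, 0, 45], [0, 0, 0], 55],
  [[17.5, 33, 0], [0, 0, 9.8], 55],
  [[17.5, 33, 0], [0, 0, 9.8], 55],
  [[17.5, 33, 0], [0, 0, 9.8], 55],
  [[17.5, 33, 0], [0, 0, 9.8], 55],
  [[17.5, 33, 0], [0, 0, 9.8], 55],
  [[17.5, 33, 0], [0, 0, 9.8], 55],
  [[17.5, 33, 0], [0, 0, 9.8], 55],
  [[17.5, 33, 0], [0, 0, 9.8], 55],
  [[17.5, 33, 0], [0, 0, 9.8], 55],
  [[19.5, 33, 0], [0, 0, 10.1], 55],
])

```text
clock: 26.32
position: [0.5807, 0.0219, 0.0653]
ee_rot: [0.999, 0.034, 0.0, 0.0]
ft_force: [0.6, 0.0, -0.7]
grip_width: 0.713
```

play_rows([
  [[0, 0, 0], [0, 0, 0], 55],
  [[0, 0, 0], [0, 0, 0], 55],
])

```text
clock: 26.58
position: [0.58, 0.0205, 0.065]
ee_rot: [1.0, 0.031, -0.0, 0.0]
ft_force: [0.0, -0.3, 0.4]
grip_width: 0.711
```

```bash
python3 - <<'E'
from m import *
o=st(); im,ci=grab("wrist","pics/w16.png"); print(np.round(o["joint_pos"],2))
E
```

```text
{'clock': 26.575, 'position': [0.58, 0.0205, 0.065], 'ee_rot': [0.9995, 0.0308, -0.0003, 0.0001], 'ft_force': [0.0015, -0.3224, 0.3916], 'grip_width': 0.7113}
[ 0.52  0.51 -0.8   1.73  0.41  1.08 -0.35]
```

View pics/w16.png

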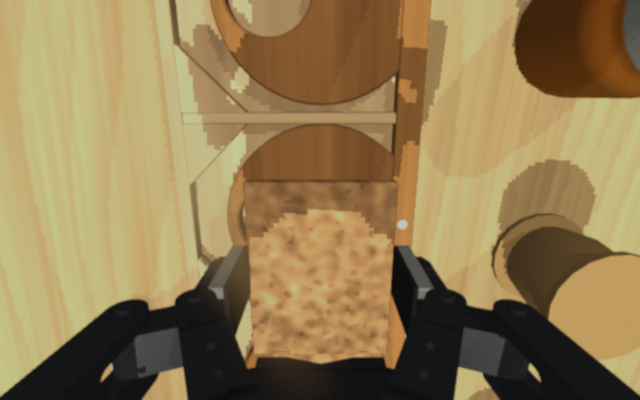

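play_rows([
  [[0, 0, -20], [0, 0, 0], 55],
  [[0, 0, -18], [0, 0, 0], 55],
  [[0, 0, -7], [0, 0, 0], 55],
  [[0, 0, -3], [0, 0, 0], 55],
  [[0, 0, 0], [0, 0, 0], 55],
  [[0, 0, -1], [0, 0, 0], 55],
  [[0, 0, 0], [0, 0, 0], 55],
])

```text
clock: 27.5
position: [0.5804, 0.021, 0.0166]
ee_rot: [1.0, 0.031, 0.0, 0.0]
ft_force: [0.1, 0.4, 0.3]
grip_width: 0.712
```

play_rows([
  [[0, 0, -1], [0, 0, 0], 55],
  [[0, 0, 0], [0, 0, 0], 72],
  [[0, 0, 0], [0, 0, 0], 74],
  [[0, 0, 20], [0, 0, 0], 74],
  [[0, 0, 40], [0, 0, 0], 74],
  [[0, 0, 20], [0, 0, 0], 74],
  [[0, 0, 0], [0, 0, 0], 74],
])

```text
clock: 28.38
position: [0.5814, 0.0211, 0.0974]
ee_rot: [1.0, 0.031, 0.002, 0.0]
ft_force: [-0.3, 1.0, 0.1]
grip_width: 0.869
```

```bash
python3 - <<'E'
from m import *
o=st(); im,ci=grab("wrist","pics/w17.png")
E
```

```text
{'clock': 28.375, 'position': [0.5814, 0.0211, 0.0974], 'ee_rot': [0.9995, 0.0314, 0.0017, 0.0003], 'ft_force': [-0.3403, 0.9662, 0.074], 'grip_width': 0.8688}
```

View pics/w17.png

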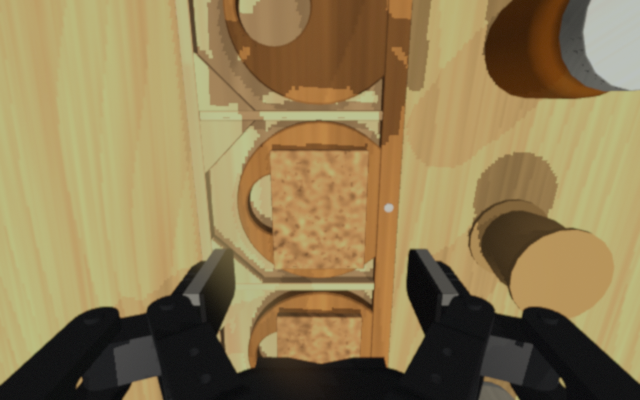

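play_rows([
  [[-20, 34, 2], [0, 0, 9], 74],
  [[-20, 34, 2], [0, 0, 9], 74],
  [[-20, 34, 2], [0, 0, 9], 74],
  [[-20, 34, 2], [0, 0, 9], 74],
  [[-20, 34, 2], [0, 0, 9], 74],
  [[-20, 34, 2], [0, 0, 9], 74],
  [[-20, 34, 2], [0, 0, 9], 74],
  [[-20, 34, 0], [0, 0, 9], 74],
  [[-20, 36, 0], [0, 0, 9], 74],
  [[0, 0, 0], [0, 0, 0], 74],
  [[0, 0, 0], [0, 0, 0], 74],
])

```text
clock: 29.8
position: [0.4003, 0.3283, 0.1085]
ee_rot: [0.74, 0.673, -0.001, -0.0]
ft_force: [0.0, -0.3, -0.2]
grip_width: 0.866
```

```bash
python3 - <<'E'
from m import *
o=st(); im,ci=grab("wrist","pics/w18.png"); print(np.round(o["joint_pos"],2))
E
```

```text
{'clock': 29.8, 'position': [0.4003, 0.3283, 0.1085], 'ee_rot': [0.7401, 0.6725, -0.0007, -0.0001], 'ft_force': [0.0081, -0.2568, -0.1629], 'grip_width': 0.8659}
[ 0.24  0.49 -1.22  1.84  0.5   1.17  0.32]
```

View pics/w18.png

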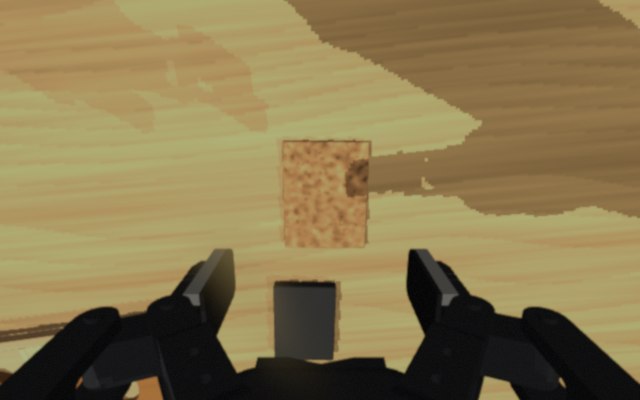

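```bash
python3 -c "
from cn import *
cn([(282,141),(370,141),(367,247),(285,247)],.006)"
```

```text
centre [402.2 332.8] size [81.2 63.1] long 174.51236 toolx 84.46693723301476 delta [1.5 5. ] z 0.10860627780652166
```

play_rows([
  [[1.5, 5, -40], [0, 0, 0], 74],
  [[0, 0, -45], [0, 0, 0], 74],
  [[0, 0, -22], [0, 0, 0], 74],
  [[0, 0, -4], [0, 0, 0], 74],
  [[0, 0, -1], [0, 0, 0], 70],
  [[0, 0, 0], [0, 0, 0], 68],
])

```text
clock: 30.6
position: [0.4025, 0.3345, -0.0015]
ee_rot: [0.74, 0.673, 0.001, 0.0]
ft_force: [0.4, 0.1, 0.2]
grip_width: 0.797
```

play_rows([
  [[0, -1, -2.5], [0, 0, 0], 66],
  [[0, 0, 0], [0, 0, 0], 58],
  [[0, 0, 0], [0, 0, 0], 55],
  [[0, 0, 0], [0, 0, 0], 55],
])

```text
clock: 31.1
position: [0.4022, 0.333, -0.0046]
ee_rot: [0.74, 0.673, 0.0, 0.0]
ft_force: [-0.8, -1.7, 6.2]
grip_width: 0.715
```

play_rows([
  [[0, 0, 25], [0, 0, 0], 55],
  [[0, 0, 45], [0, 0, 0], 55],
  [[19, -21.5, 0], [0, 0, -9], 55],
  [[19, -21.5, 0], [0, 0, -9], 55],
  [[19, -21.5, 0], [0, 0, -9], 55],
  [[19, -21.5, 0], [0, 0, -9], 55],
  [[19, -21.5, 0], [0, 0, -9], 55],
  [[19, -21.5, 0], [0, 0, -9], 55],
  [[19, -21.5, 0], [0, 0, -9], 55],
  [[19, -21.5, 0], [0, 0, -9], 55],
  [[19, -20, 0], [0, 0, -9], 55],
  [[0, 0, 0], [0, 0, 0], 55],
])

```text
clock: 32.6
position: [0.574, 0.1389, 0.0647]
ee_rot: [1.0, 0.029, 0.0, 0.0]
ft_force: [-1.6, 0.6, -0.2]
grip_width: 0.713
```

```bash
python3 - <<'E'
from m import *
o=st(); im,ci=grab("wrist","pics/w19.png"); print(np.round(o["joint_pos"],2))
E
```

```text
{'clock': 32.6, 'position': [0.574, 0.1389, 0.0647], 'ee_rot': [0.9996, 0.0291, 0.0003, 0.0004], 'ft_force': [-1.5555, 0.5645, -0.215], 'grip_width': 0.7127}
[ 0.3   0.53 -0.78  1.7   0.41  1.08 -0.55]
```

View pics/w19.png

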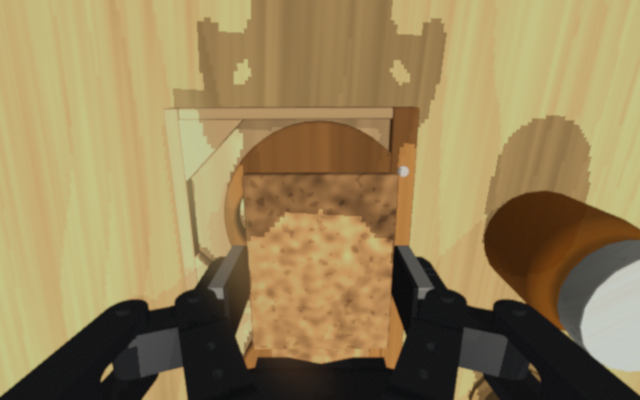

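play_rows([
  [[0, 0, -20], [0, 0, 0], 55],
  [[0, 0, -18], [0, 0, 0], 55],
  [[0, 0, -7], [0, 0, 0], 55],
  [[0, 0, -3], [0, 0, 0], 55],
  [[0, 0, -1.5], [0, 0, 0], 55],
  [[0, 0, 0], [0, 0, 0], 55],
])

```text
clock: 33.4
position: [0.5731, 0.1412, 0.0157]
ee_rot: [1.0, 0.032, 0.0, -0.0]
ft_force: [-0.5, -0.5, -0.5]
grip_width: 0.714
```

play_rows([
  [[0, 0, -1], [0, 0, 0], 55],
  [[0, 0, 0], [0, 0, 0], 72],
  [[0, 0, 0], [0, 0, 0], 74],
  [[0, 0, 20], [0, 0, 0], 74],
  [[0, 0, 40], [0, 0, 0], 74],
  [[0, 0, 20], [0, 0, 0], 74],
  [[0, 0, 0], [0, 0, 0], 74],
])

```text
clock: 34.28
position: [0.5738, 0.1413, 0.0964]
ee_rot: [1.0, 0.031, 0.002, -0.0]
ft_force: [-0.8, -0.8, 0.3]
grip_width: 0.868
```

```bash
python3 - <<'E'
from m import *
o=st(); im,ci=grab("wrist","pics/w20.png")
t,ct=grab("top","pics/top2.png"); hsv=cv2.cvtColor(t,cv2.COLOR_BGR2HSV)
print(rects((hsv[...,2]<45).astype(np.uint8)*255,ct,.01,200))
E
```

```text
{'clock': 34.275, 'position': [0.5738, 0.1413, 0.0964], 'ee_rot': [0.9995, 0.0314, 0.0017, -0.0001], 'ft_force': [-0.7896, -0.8114, 0.3044], 'grip_width': 0.868}
[([158.1, -73.7], 'size', [37.400001525878906, 172.8000030517578], 'longdir', 117.7), ([505.8, 303.7], 'size', [50.29999923706055, 69.5], 'longdir', 173.6), ([604.9, -309.1], 'size', [48.599998474121094, 69.0999984741211], 'longdir', 6.5)]
```

View pics/w20.png

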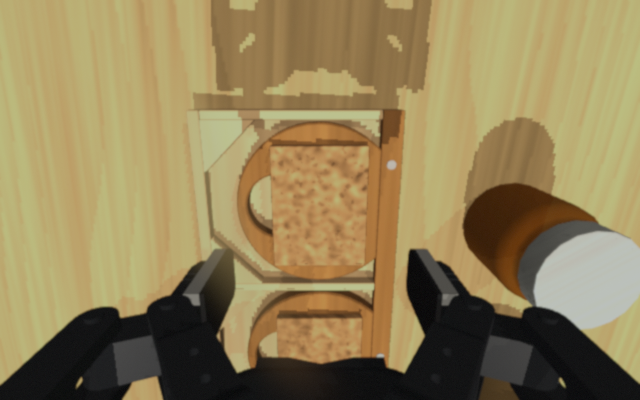

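View pics/top2.png

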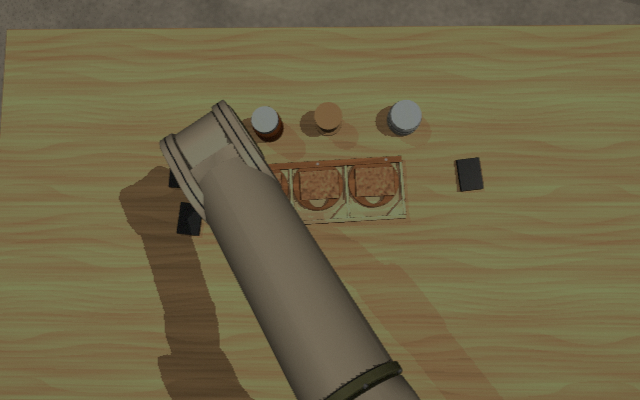

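play_rows([
  [[-8.5, 20, 2], [0, 0, 10], 74],
  [[-8.5, 20, 2], [0, 0, 10], 74],
  [[-8.5, 20, 2], [0, 0, 10], 74],
  [[-8.5, 20, 2], [0, 0, 10], 74],
  [[-8.5, 20, 2], [0, 0, 10], 74],
  [[-8.5, 20, 2], [0, 0, 10], 74],
  [[-8.5, 20, 0], [0, 0, 10], 74],
  [[-8.5, 22, 0], [0, 0, 10], 74],
  [[0, 0, 0], [0, 0, 0], 74],
  [[0, 0, 0], [0, 0, 0], 74],
])

```text
clock: 35.62
position: [0.5049, 0.3021, 0.1054]
ee_rot: [0.746, 0.665, -0.001, -0.0]
ft_force: [0.2, 0.0, -0.0]
grip_width: 0.867
```

```bash
python3 - <<'E'
from m import *
o=st(); im,ci=grab("wrist","pics/w21.png"); print(np.round(o["joint_pos"],2))
E
```

```text
{'clock': 35.625, 'position': [0.5049, 0.3021, 0.1054], 'ee_rot': [0.7465, 0.6654, -0.0007, -0.0001], 'ft_force': [0.1722, 0.0052, -0.0033], 'grip_width': 0.8667}
[ 0.21  0.61 -1.1   1.66  0.57  1.23  0.44]
```

View pics/w21.png

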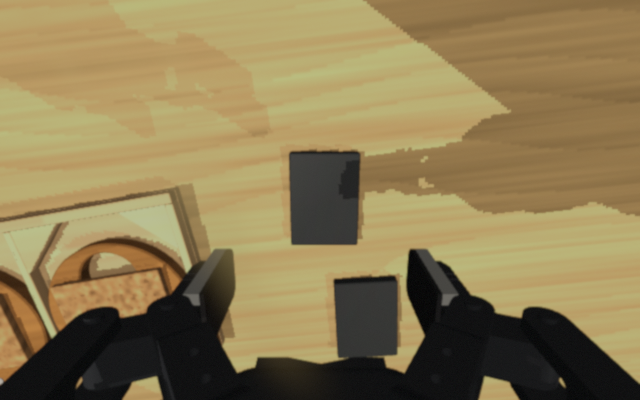

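```bash
python3 -c "
from cn import *
cn([(290,153),(360,153),(357,244),(292,244)],.010)"
```

```text
centre [507.5 305.5] size [68.2 48.4] long 173.42062 toolx 83.40881450228665 delta [2.3 3.6] z 0.10567833706473835
```

play_rows([
  [[2.5, 3.5, -40], [0, 0, 0], 74],
  [[0, 0, -42], [0, 0, 0], 72],
  [[0, 0, -20], [0, 0, 0], 68],
  [[0, 0, -4], [0, 0, 0], 64],
  [[0, 0, 0], [0, 0, 0], 64],
  [[0, 0, 0], [0, 0, 0], 64],
], force=50)

```text
clock: 36.42
position: [0.508, 0.307, 0.0017]
ee_rot: [0.746, 0.666, 0.001, 0.0]
ft_force: [0.2, 0.5, 0.3]
grip_width: 0.749
```

play_rows([
  [[0, -1.5, -3], [0, 0, 0], 60],
  [[0, 0, 0], [0, 0, 0], 45],
  [[0, 0, 0], [0, 0, 0], 42],
  [[0, 0, 0], [0, 0, 0], 42],
])

```text
clock: 36.92
position: [0.5076, 0.3051, -0.0022]
ee_rot: [0.745, 0.667, 0.0, 0.0]
ft_force: [0.0, -1.5, 5.5]
grip_width: 0.567
```

play_rows([
  [[0, 0, 25], [0, 0, 0], 42],
  [[0, 0, 45], [0, 0, 0], 42],
  [[8, -20.5, 0], [0, 0, -10], 42],
  [[8, -20.5, 0], [0, 0, -10], 42],
  [[8, -20.5, 0], [0, 0, -10], 42],
  [[8, -20.5, 0], [0, 0, -10], 42],
  [[8, -20.5, 0], [0, 0, -10], 42],
  [[8, -20.5, 0], [0, 0, -10], 42],
  [[8, -20.5, 0], [0, 0, -10], 42],
  [[9, -20.5, 0], [0, 0, -10], 42],
  [[0, 0, 0], [0, 0, 0], 42],
  [[0, 0, 0], [0, 0, 0], 42],
])

```text
clock: 38.42
position: [0.5719, 0.1424, 0.0681]
ee_rot: [0.999, 0.034, 0.0, -0.0]
ft_force: [0.7, -0.3, -2.4]
grip_width: 0.569
```

```bash
python3 - <<'E'
from m import *
o=st(); im,ci=grab("wrist","pics/w22.png"); print(np.round(o["joint_pos"],2))
E
```

```text
{'clock': 38.425, 'position': [0.5719, 0.1424, 0.0681], 'ee_rot': [0.9994, 0.0336, 0.0002, -0.0005], 'ft_force': [0.7207, -0.3447, -2.3502], 'grip_width': 0.5688}
[ 0.3   0.52 -0.78  1.7   0.41  1.09 -0.54]
```

View pics/w22.png

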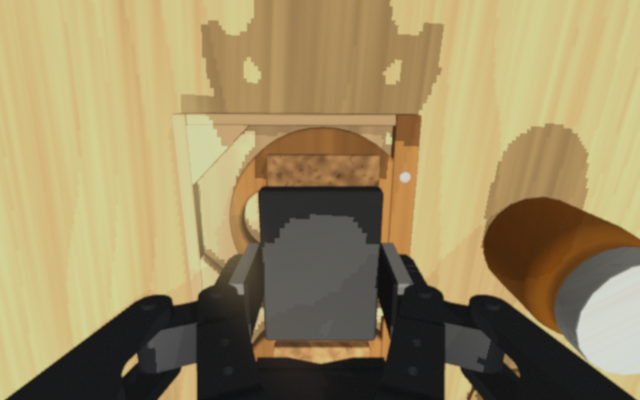

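play_rows([
  [[1, -1, -20], [0, 0, 0], 42],
  [[0, 0, -16], [0, 0, 0], 42],
  [[0, 0, -5], [0, 0, 0], 42],
  [[0, 0, -2], [0, 0, 0], 42],
  [[0, 0, 0], [0, 0, 0], 42],
])

```text
clock: 39.1
position: [0.5735, 0.1403, 0.0245]
ee_rot: [1.0, 0.032, 0.0, -0.0]
ft_force: [-0.2, -0.2, -0.3]
grip_width: 0.569
```

play_rows([
  [[0, 0, -1.5], [0, 0, 0], 42],
  [[0, 0, 0], [0, 0, 0], 55],
  [[0, 0, 0], [0, 0, 0], 62],
  [[0, 0, 20], [0, 0, 0], 66],
  [[0, 0, 40], [0, 0, 0], 74],
  [[0, 0, 20], [0, 0, 0], 74],
  [[0, 0, 0], [0, 0, 0], 74],
])

```text
clock: 39.98
position: [0.5743, 0.1403, 0.1049]
ee_rot: [1.0, 0.031, 0.002, -0.0]
ft_force: [0.4, -0.5, -0.8]
grip_width: 0.868
```

```bash
python3 - <<'E'
from m import *
o=st(); im,ci=grab("wrist","pics/w23.png")
E
```

```text
{'clock': 39.975, 'position': [0.5743, 0.1403, 0.1049], 'ee_rot': [0.9995, 0.0314, 0.0017, -0.0001], 'ft_force': [0.4496, -0.5453, -0.8183], 'grip_width': 0.8682}
```

View pics/w23.png

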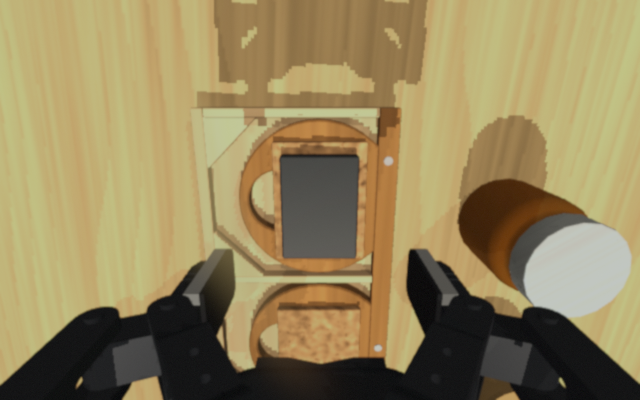

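play_rows([
  [[4.4, 23, 0], [0, 0, 10.4], 74],
  [[4.4, 23, 0], [0, 0, 10.4], 74],
  [[4.4, 23, 0], [0, 0, 10.4], 74],
  [[4.4, 23, 0], [0, 0, 10.4], 74],
  [[4.4, 23, 0], [0, 0, 10.4], 74],
  [[4.4, 23, 0], [0, 0, 10.4], 74],
  [[4.4, 23, 0], [0, 0, 10.4], 74],
  [[4.4, 24, 0], [0, 0, 10.4], 74],
  [[0, 0, 0], [0, 0, 0], 74],
  [[0, 0, 0], [0, 0, 0], 74],
])

```text
clock: 41.28
position: [0.6082, 0.3242, 0.1017]
ee_rot: [0.727, 0.686, -0.001, -0.0]
ft_force: [-0.0, -0.6, -0.2]
grip_width: 0.866
```

```bash
python3 - <<'E'
from m import *
o=st(); im,ci=grab("wrist","pics/w24.png"); print(np.round(o["joint_pos"],2))
E
```

```text
{'clock': 41.275, 'position': [0.6082, 0.3242, 0.1017], 'ee_rot': [0.7274, 0.6862, -0.0008, -0.0001], 'ft_force': [-0.0185, -0.5517, -0.2419], 'grip_width': 0.8664}
[ 0.08  0.79 -1.01  1.38  0.66  1.33  0.57]
```

View pics/w24.png

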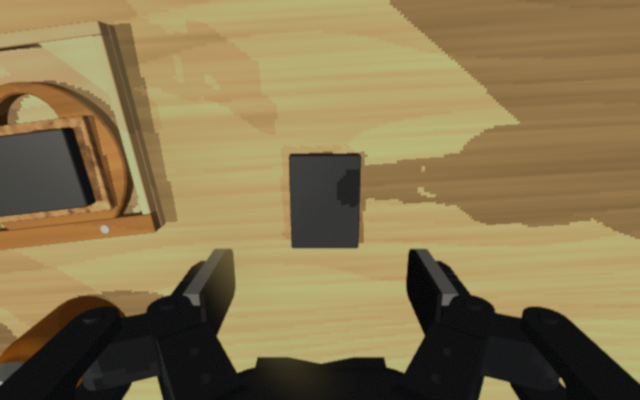

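```bash
python3 -c "
from cn import *
cn([(290,156),(360,156),(358,247),(292,247)],.010)"
```

```text
centre [611.8 327.8] size [67.5 48.6] long 176.69017 toolx 86.64367349110489 delta [3.3 3.9] z 0.10206695594316112
```

play_rows([
  [[3, 3, -40], [0, 0, 0], 74],
  [[0, 0, -40], [0, 0, 0], 72],
  [[0, 0, -18], [0, 0, 0], 68],
  [[0, 0, -4], [0, 0, 0], 64],
  [[0, 0, 0], [0, 0, 0], 64],
  [[0, 0, 0], [0, 0, 0], 64],
])

```text
clock: 42.08
position: [0.6122, 0.3285, 0.0024]
ee_rot: [0.727, 0.687, 0.001, 0.0]
ft_force: [0.3, -1.0, 0.2]
grip_width: 0.749
```

play_rows([
  [[0, 0, -2], [0, 0, 0], 60],
  [[0, 0, 0], [0, 0, 0], 45],
  [[0, 0, 0], [0, 0, 0], 42],
  [[0, 0, 0], [0, 0, 0], 42],
])

```text
clock: 42.58
position: [0.6117, 0.3283, -0.0005]
ee_rot: [0.727, 0.687, 0.0, 0.0]
ft_force: [-0.4, -0.4, 6.5]
grip_width: 0.564
```

play_rows([
  [[0, 0, 25], [0, 0, 0], 42],
  [[0, 0, 45], [0, 0, 0], 42],
  [[-4, -38.5, 0], [0, 0, -10.4], 42],
  [[-4, -38.5, 0], [0, 0, -10.4], 42],
  [[-4, -38.5, 0], [0, 0, -10.4], 42],
  [[-4, -38.5, 0], [0, 0, -10.4], 42],
  [[-4, -38.5, 0], [0, 0, -10.4], 42],
  [[-4, -38.5, 0], [0, 0, -10.4], 42],
  [[-4, -38.5, 0], [0, 0, -10.4], 42],
  [[-3.5, -38.5, 0], [0, 0, -10.4], 42],
  [[0, 0, 0], [0, 0, 0], 42],
  [[0, 0, 0], [0, 0, 0], 42],
])

```text
clock: 44.08
position: [0.5802, 0.021, 0.0698]
ee_rot: [0.999, 0.033, 0.001, -0.0]
ft_force: [-1.0, 1.6, -0.8]
grip_width: 0.565
```

```bash
python3 - <<'E'
from m import *
o=st(); im,ci=grab("wrist","pics/w25.png")
E
```

```text
{'clock': 44.075, 'position': [0.5802, 0.021, 0.0698], 'ee_rot': [0.9995, 0.0325, 0.0005, -0.0002], 'ft_force': [-1.0256, 1.6308, -0.8348], 'grip_width': 0.5648}
```

View pics/w25.png

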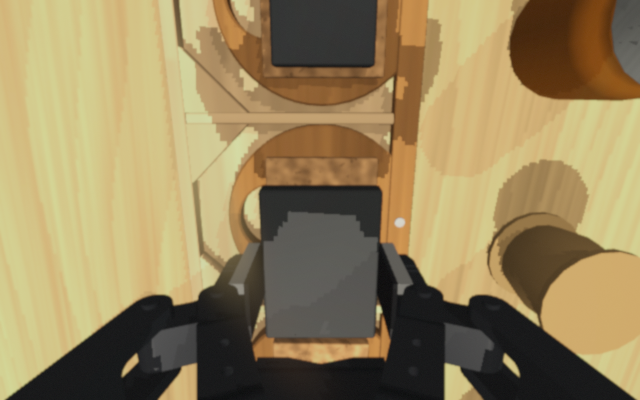

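play_rows([
  [[0, 0, -20], [0, 0, 0], 42],
  [[0, 0, -15], [0, 0, 0], 42],
  [[0, 0, -5], [0, 0, 0], 42],
  [[0, 0, -2], [0, 0, 0], 42],
  [[0, 0, 0], [0, 0, 0], 42],
])

```text
clock: 44.75
position: [0.5802, 0.0202, 0.027]
ee_rot: [1.0, 0.032, 0.0, -0.0]
ft_force: [0.1, 0.2, -0.9]
grip_width: 0.571
```

play_rows([
  [[0, 0, -1.5], [0, 0, 0], 42],
  [[0, 0, 0], [0, 0, 0], 42],
])

```text
clock: 45.0
position: [0.5801, 0.02, 0.0255]
ee_rot: [1.0, 0.031, 0.0, 0.0]
ft_force: [-0.2, 0.2, -1.6]
grip_width: 0.564
```

play_rows([
  [[0, 0, -0.5], [0, 0, 0], 42],
  [[0, 0, 0], [0, 0, 0], 55],
  [[0, 0, 0], [0, 0, 0], 62],
  [[0, 0, 20], [0, 0, 0], 66],
  [[0, 0, 40], [0, 0, 0], 74],
  [[0, 0, 20], [0, 0, 0], 74],
  [[0, 0, 0], [0, 0, 0], 74],
])

```text
clock: 45.88
position: [0.5811, 0.0201, 0.1069]
ee_rot: [1.0, 0.031, 0.002, 0.0]
ft_force: [0.1, -0.5, -0.6]
grip_width: 0.867
```

```bash
python3 - <<'E'
from m import *
o=st(); im,ci=grab("wrist","pics/w26.png")
E
```

```text
{'clock': 45.875, 'position': [0.5811, 0.0201, 0.1069], 'ee_rot': [0.9995, 0.0314, 0.0017, 0.0003], 'ft_force': [0.0884, -0.5486, -0.6428], 'grip_width': 0.8666}
```

View pics/w26.png

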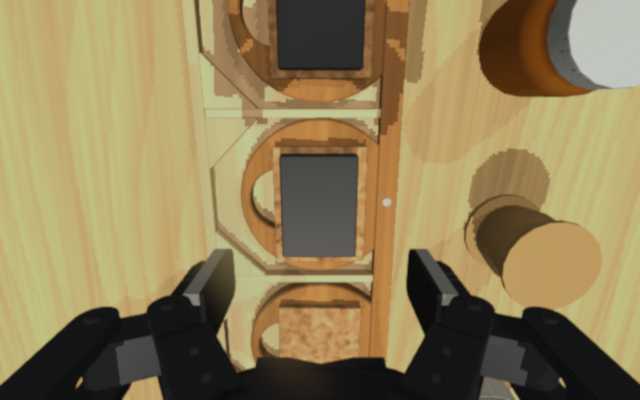

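play_rows([
  [[2.7, -36.5, 0], [0, 0, -9.7], 74],
  [[2.7, -36.5, 0], [0, 0, -9.7], 74],
  [[2.7, -36.5, 0], [0, 0, -9.7], 74],
  [[2.7, -36.5, 0], [0, 0, -9.7], 74],
  [[2.7, -36.5, 0], [0, 0, -9.7], 74],
  [[2.7, -36.5, 0], [0, 0, -9.7], 74],
  [[2.7, -36.5, 0], [0, 0, -9.7], 74],
  [[2.7, -36.5, 0], [0, 0, -9.7], 74],
  [[2.7, -37, 0], [0, 0, -9.7], 74],
  [[0, 0, 0], [0, 0, 0], 74],
  [[0, 0, 0], [0, 0, 0], 74],
])

```text
clock: 47.3
position: [0.6038, -0.3079, 0.1035]
ee_rot: [0.746, -0.666, -0.001, 0.0]
ft_force: [1.3, 0.9, -0.8]
grip_width: 0.866
```

```bash
python3 - <<'E'
from m import *
o=st(); im,ci=grab("wrist","pics/w27.png"); print(np.round(o["joint_pos"],2))
E
```

```text
{'clock': 47.3, 'position': [0.6038, -0.3079, 0.1035], 'ee_rot': [0.7455, -0.6665, -0.0011, 0.0001], 'ft_force': [1.3474, 0.9274, -0.7607], 'grip_width': 0.8661}
[ 0.68  0.57 -0.39  1.43  0.22  1.19 -1.2 ]
```

View pics/w27.png

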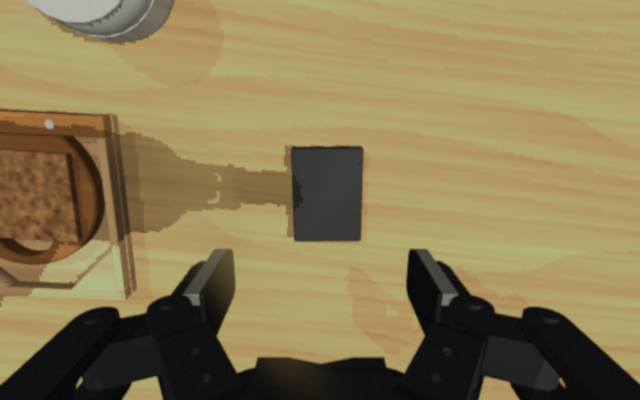

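```bash
python3 -c "
from cn import *
cn([(292,148),(363,148),(360,240),(294,240)],.010)"
```

```text
centre [ 607.7 -311.3] size [48.7 68. ] long 6.568978 toolx -83.54322941310726 delta [ 3.5 -3.9] z 0.10393024948951483
```

play_rows([
  [[3.5, -3, -40], [0, 0, 0], 74],
  [[0, 0, -40], [0, 0, 0], 72],
  [[0, 0, -20], [0, 0, 0], 68],
  [[0, 0, -4], [0, 0, 0], 64],
  [[0, 0, 0], [0, 0, 0], 64],
  [[0, 0, 0], [0, 0, 0], 64],
])

```text
clock: 48.1
position: [0.6087, -0.3123, 0.0025]
ee_rot: [0.745, -0.667, 0.001, -0.0]
ft_force: [-0.6, -0.3, 1.1]
grip_width: 0.75
```

play_rows([
  [[0, 0, -2.5], [0, 0, 0], 60],
  [[0, 0, 0], [0, 0, 0], 45],
  [[0, 0, 0], [0, 0, 0], 42],
  [[0, 0, 0], [0, 0, 0], 42],
])

```text
clock: 48.6
position: [0.6081, -0.3121, -0.0011]
ee_rot: [0.745, -0.667, 0.0, -0.0]
ft_force: [-1.3, 0.9, 5.3]
grip_width: 0.564
```

play_rows([
  [[0, 0, 25], [0, 0, 0], 42],
  [[0, 0, 45], [0, 0, 0], 42],
  [[-2.3, 23.5, 0], [0, 0, 9.7], 42],
  [[-2.3, 23.5, 0], [0, 0, 9.7], 42],
  [[-2.3, 23.5, 0], [0, 0, 9.7], 42],
  [[-2.3, 23.5, 0], [0, 0, 9.7], 42],
  [[-2.3, 23.5, 0], [0, 0, 9.7], 42],
  [[-2.3, 23.5, 0], [0, 0, 9.7], 42],
  [[-2.3, 23.5, 0], [0, 0, 9.7], 42],
  [[-2.3, 23.5, 0], [0, 0, 9.7], 42],
  [[-2.3, 23.5, 0], [0, 0, 9.7], 42],
  [[0, 0, 0], [0, 0, 0], 42],
])

```text
clock: 50.1
position: [0.5867, -0.0981, 0.0681]
ee_rot: [0.999, 0.033, -0.0, -0.001]
ft_force: [-0.1, 0.0, -1.6]
grip_width: 0.561
```

play_rows([
  [[0, 0, 0], [0, 0, 0], 42],
])

```text
clock: 50.22
position: [0.5869, -0.1014, 0.068]
ee_rot: [1.0, 0.03, -0.0, 0.0]
ft_force: [-0.5, -0.5, -1.1]
grip_width: 0.567
```

```bash
python3 - <<'E'
from m import *
o=st(); im,ci=grab("wrist","pics/w28.png")
E
```

```text
{'clock': 50.225, 'position': [0.5869, -0.1014, 0.068], 'ee_rot': [0.9996, 0.03, -0.0002, 0.0002], 'ft_force': [-0.5301, -0.5269, -1.0784], 'grip_width': 0.5673}
```

View pics/w28.png

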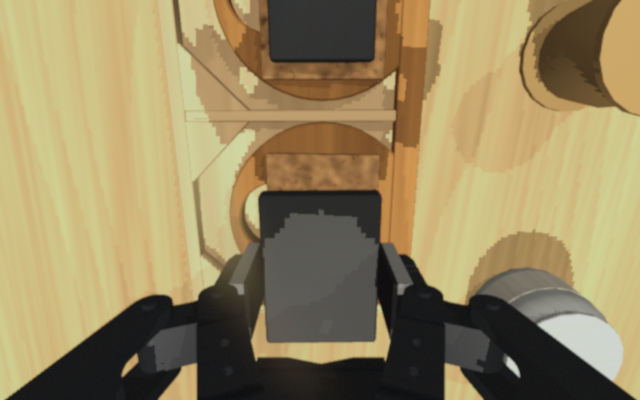

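play_rows([
  [[0, 2, -20], [0, 0, 0], 42],
  [[0, 0, -15], [0, 0, 0], 42],
  [[0, 0, -5], [0, 0, 0], 42],
  [[0, 0, -2], [0, 0, 0], 42],
  [[0, 0, 0], [0, 0, 0], 42],
])

```text
clock: 50.9
position: [0.5873, -0.0984, 0.0265]
ee_rot: [1.0, 0.031, 0.0, -0.0]
ft_force: [0.2, 0.4, -0.3]
grip_width: 0.563
```

play_rows([
  [[0, 0, -2], [0, 0, 0], 42],
  [[0, 0, 0], [0, 0, 0], 42],
  [[0, 0, 0], [0, 0, 0], 55],
  [[0, 0, 0], [0, 0, 0], 62],
  [[0, 0, 20], [0, 0, 0], 66],
  [[0, 0, 40], [0, 0, 0], 74],
  [[0, 30, 50], [0, 0, 0], 85],
  [[-5, 60, 30], [0, 0, 0], 85],
  [[-10, 60, 20], [0, 0, 0], 85],
  [[-10, 0, 0], [0, 0, 0], 85],
  [[0, 0, 0], [0, 0, 0], 85],
])

```text
clock: 52.28
position: [0.5624, 0.0455, 0.1826]
ee_rot: [0.999, 0.032, 0.0, 0.001]
ft_force: [0.6, -0.6, -0.0]
grip_width: 0.995
```

```bash
python3 - <<'E'
from seg import *
O=np.array([560.5,18.24])
st(); im,ci=grab("wrist","pics/w29.png"); hsv=cv2.cvtColor(im,cv2.COLOR_BGR2HSV)
m=(hsv[...,2]<75).astype(np.uint8)*255; m[:,:265]=0;m[:,380:]=0
m=cv2.morphologyEx(m,cv2.MORPH_OPEN,np.ones((5,5)))
for r in rects(m,ci,.036,800): print(r, [((np.array(r[0])-O)@e).round(1) for e in (EX,EY)])
t,ct=grab("top","pics/top3.png")
E
```

```text
{'clock': 52.275, 'position': [0.5624, 0.0455, 0.1826], 'ee_rot': [0.9995, 0.0317, 0.0005, 0.0006], 'ft_force': [0.649, -0.5736, -0.0167], 'grip_width': 0.9954}
([578.5, -161.9], 'size', [53.20000076293945, 119.5999984741211], 'longdir', 3.7) [np.float64(7.0), np.float64(-180.9)]
([574.5, 141.2], 'size', [49.0, 68.0], 'longdir', 93.7) [np.float64(21.5), np.float64(121.9)]
```

View pics/w29.png

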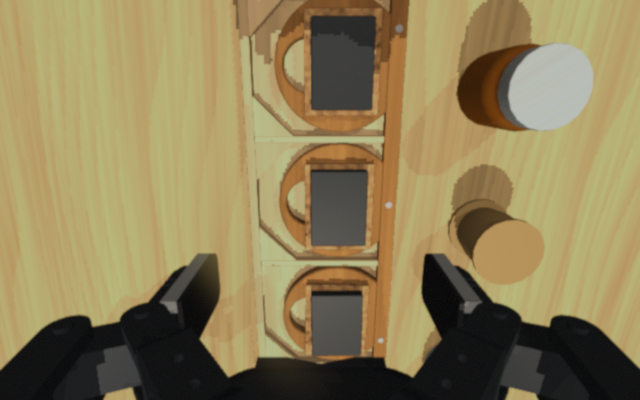

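View pics/top3.png

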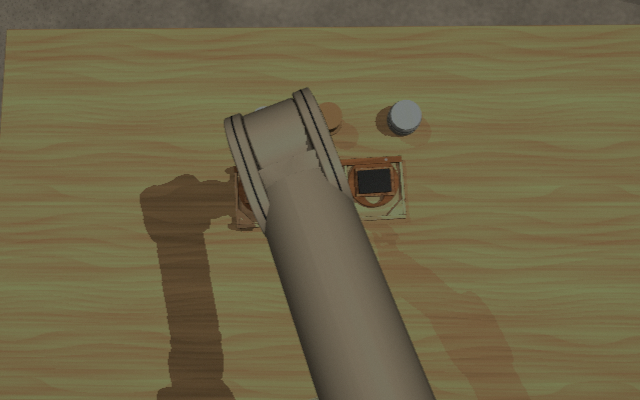

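```bash
python3 - <<'E'
import cv2
a=cv2.imread("pics/w26.png")[90:290,190:410]; b=cv2.imread("pics/w29.png")[0:140,230:420]; c=cv2.imread("pics/w29.png")[240:360,230:420]
cv2.imwrite("pics/z1.png",cv2.resize(a,None,fx=2.8,fy=2.8,interpolation=cv2.INTER_CUBIC))
import numpy as np
cv2.imwrite("pics/z2.png",cv2.resize(np.vstack([b,c]),None,fx=2.2,fy=2.2,interpolation=cv2.INTER_CUBIC))
E
```

```text
(no output)
```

View pics/z1.png

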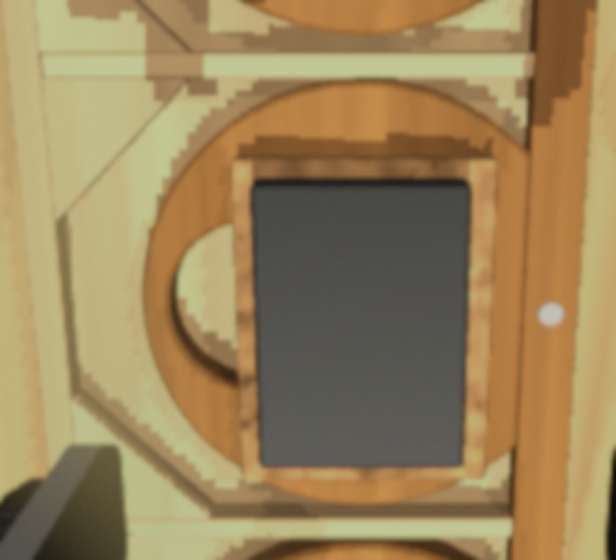

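View pics/z2.png

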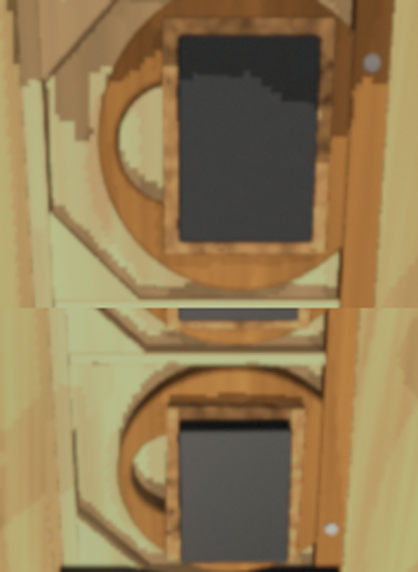

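```bash
python3 -c "
from h import *
st(); print(manip.hand_in())"
```

```text
{'clock': 52.375, 'position': [0.5629, 0.0441, 0.1818], 'ee_rot': [0.9995, 0.0303, 0.0, 0.0004], 'ft_force': [0.1385, -0.5106, -0.8958], 'grip_width': 0.9993}
the job is handed in; nothing more can be done
None
```

The tray is packed and I handed it in at about 52 s; the hand-in gives no verdict. I turned all three boards in their bays with the closed fingertips in the finger holes and pushed each onto the bar until the force rose (3–8 N). Each board then got a cork sheet and a slate slab.

- **Boards:** the last wrist pictures show no visible gap between any flat and the bar.
- **Sheets and slabs:** by eye, each sheet sits centred on its board and each slab centred on its sheet, with the long sides along the bar. The slab in the far-left bay was measured about 2 mm from where the board centre should be and about 0.2° off the bar.
- **Bystanders:** I saw no sign that the jar, twine or tin had been shifted. The arm hid the jar and part of the twine in the last top view, and I took no position measurement of any of them.

**Checks that failed or disagreed:**
- The colour mask in the last picture isolated only the far-left slab. I checked the other two by eye.
- An early wide view, right after the turning, put the board angles about 2.6° off the bar on all three boards. The limit is about 3.4°. I took this as a measuring bias because it was the same for all three and the close views show them flush, but I did not measure the angles again.
- The boards' positions along the bar differed by 2–5 mm between views, which is inside the 15 mm centring limit.

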